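# Pin the lino block in the carving jig

## Robot

A 6-joint arm with a two-finger parallel gripper is mounted at the origin on the work surface; the furniture and walls round the work are solid. World frame = base frame: x ahead of the robot, y to its left, z up, the work surface at z = 0. Lengths are in m, angles in degrees, forces in N, time in s.
With the tool pointing down it reaches from about 0.4 to 0.825 m from the base axis. Payload 7 kg.
Tool frame: the origin (TCP) lies midway between the tips of the shut fingers; the grasp point (between the pads) lies 19 mm behind it (r.grasp_offset is the distance from the TCP to the grasp point, in m); z points along the fingers, x is the direction in which the jaws open and shut, and the axes are right-handed (so a half turn about z gives the same grasp; the last joint's range is limited). The gripper opens to 88 mm and grips with 3 to 60 N. Pads are 19 mm wide; open, the fingers measure 130 mm over their backs; the gripper's body (78 mm by 193 mm) begins 47 mm behind the grasp point.
Start: joints at [92.309, 20.546, 0.682, 0, -70.136, -16.507], TCP at [0.166, 0.654, 0.202] pointing down, gripper open.
Joint ranges: [-176.03, 176.03], [-82.01, 121.73], [-58.28, 71.71], [-173.87, 95.51], [-174.79, -0.11], [-173.66, 173.66]. Speed limits (degrees/s): [136.94, 136.94, 172.46, 180, 180, 180].

## Interface

Orientations are given as [roll, pitch, yaw] about the fixed x, y, z axes, in that order (R = Rz(yaw) Ry(pitch) Rx(roll)).
In Python, from plant import r gives the robot as it stands.
- The arm moves only by the tool step_arm, never from a script. Its argument "deltas" is a list of rows, each a list of 7 numbers: the turn, a rotation vector about the tool's x, y, z in rad, then the shift along the tool's x, y, z in mm, then the opening, from -1 (shut) to 1 (fully open), so that 0 is half open. In form: [[ax, ay, az, x, y, z, grip], ...]. A call has 1 to 10 rows; each row shifts and turns the pose as measured when the row begins, along the tool's axes as they then stand; what a row does not reach is not made up. A row lasts 1/10 s, in which the tool goes at most 50 mm and 8.59 degrees, less where a joint would pass 70% of its speed; a pose out of reach is approached as far as the arm can. A call with a gripper value outside its range is refused whole. The fingers move at their own pace and stop on an object; "squeeze" is the grip in N (left out, the last holds). Time passes only in rows, so rows that do not move let the fingers close. It gives the time, the measured TCP pose, the force and the opening at its end, in the units of the state.
- r.get_state(): the state, without advancing time (a new reading comes with each control period).
- r.capture(name): name is "scene" or "top" or "wrist"; returns the picture (480x640x3 uint8, red, green, blue); there is no depth.
- r.camera_info(name): a dict with "vertical_fov" (degrees; the focal length in pixels is half the picture's height over the tangent of half this angle, whatever the lens; pixels are square), "cx", "cy" (the principal point, pixels), "k1" (the pictures are not rectified: a ray, as slopes to the right and down, at radius r is drawn at 1 + k1 r^2 times it, then the intrinsics apply), "view" (4x4, takes a point from world to camera coordinates). Camera axes: x right, y down, z forward; pixel columns grow to the right and rows downward; lengths in m; the calibration is good to about 2 mm. A picture is of the moment at which its call begins: read the wrist's pose just before it. camera_info takes no time and is no camera call; for the wrist camera it gives the pose at the moment of the call.
- r.close_job(): hands the job in, once; it reports no verdict.
The state is a dict: "time_s": time; "joints": joint angles; "qd": joint speeds; "joint_torque": joint torques, N m; "tcp_pos": TCP position; "eef_rot": TCP orientation; "contact_force": force on the tool from outside, world axes, zero at the start; "moment": the same for the moment, N m; "gripper_width": finger opening in m.
Only numpy, scipy, OpenCV 4.12 (cv2) and the standard library are available. Lean on these libraries where they do the work, as an engineer would, in place of code of your own. Each camera call takes 0.05 s, during which the arm holds its last target.

## Task

Clamp the lino block in the carving jig: gently slide the wooden fence up until the block sits snug against the end stop, then take the quick-release pin from its stand with both side buttons squeezed in, slide it down through the holes of the fork and the fence's steel tongue until its collar is fully down on the fork, and let go so that the buttons spring out and the pin locks. Feel your way: never force the pin or crush the block, and leave the other things where they are.

Things in the scene. Friction and masses are not known exactly. Their poses are not given: they have to be found in the camera images.
- jig: Fixed carving jig: pale wooden board 280 x 140 x 12 mm. Origin: centre of its underside; x along the board towards the end stop, y across, z up. Carries an end stop, two low side rails (tops at 20 mm, 107 mm apart, from x = +37 mm to the stop) that guide the block, a sliding fence, and an aluminium fork (44 x 92 mm, top at z = 54 mm) at x = -60 mm.
- stop_face (a point): Centre of the face of the end stop, a wooden bar across the board's far end (jig frame x = +112, y = 0, z = 19 mm; the bar's top is at 26 mm). Axes as the jig's.
- pin_hole (a point): Nominal centre of the fork's upper 13 mm hole, in the fork's top face (jig frame x = -60, y = 0, z = 54 mm), axes as the jig's. The fork is bolted through slots: the real hole lies up to 12 mm to either side along jig y (none along x). It is tight, does not give, and must be seen or felt. Fork plates z 46-54 and 28-36, same hole in both; open below down to z 12; tongue between.
- fence_handle (a point): Middle of the round dark knob (22 mm across from z = 65 to 79, top 83, foot 45 mm above the table) on the fence, at z = 70 mm; push or pinch it. The fence is a wooden bar (16 mm along jig x, 100 mm across, z 12-45 mm) whose front face is 8 mm ahead (+x) of this point, with a 52 mm wide steel tongue (z 37-45 mm) running back through the fork. Slides along jig x only.
- fence (a joint): Travel of the fence along the jig's +x in m: 0 fully back, about 0.050 home, when the block is nipped against the end stop (knob at jig x = +29 mm) and the tongue's hole (13 mm along x, 38 mm across) lines up with the fork's holes. Slides against about 2.5 N of friction and stays where it is left.
- lino: Brown lino printing block 75 x 100 x 9 mm, 0.11 kg, loose on the board between fence and end stop, its 100 mm side across the jig. Origin: centre of its underside (z = 12 mm). When snug, its centre is at jig x = +74.5 mm.
- pin: Loose quick-release pin, about 0.18 kg, upright in its stand. Origin: on its axis, in the underside of its collar; z up along the axis. Collar 26 mm wide, 4 mm thick, under a grey head 26 mm along its x, 24 mm along its y, up to z = 50 mm. Below: round steel shank 11 mm thick, tapering from z = -34 to 8 mm thick at -41 mm. It may be turned about its axis as you like.
- pin_grip (a point): Point on the pin's axis 31 mm above the collar's underside: the middle of the grip, between the two buttons. Along the pin's y the grip is 32 mm wide with the buttons out and 24 mm with both squeezed flush; pads closing along the pin's y press them.
- pin_tip (a point): Lower end of the pin's nose, on its axis, 41 mm below the pin's origin.
- pin_balls (a point): On the pin's axis 30 mm below its origin: level of its two locking balls. They stick out to 17 mm across (along the pin's y) while the buttons are out, and lie inside the shank when these are squeezed. With the collar down on the fork they are just below the fork's lower plate.
- button_a (a joint): Travel of the button on the head's +y side, in m: a dark steel pad 19 mm wide, 15 mm tall, centred 31 mm above the collar's underside. 0 is out (its ball out, locked), 0.004 flush with the head (its ball inside the shank). It springs out by itself: 6 N starts it, 12 N presses it flush; a grip of 20 to 40 N on both keeps them in.
- button_b (a joint): Travel of the like button on the head's -y side, in m; it works the ball on that side in the same way. Gripping the head along the pin's y presses both.
- pin_stand: Fixed wooden stand of the pin, 70 x 70 x 50 mm, with one 21 mm bore 46 mm deep in its top in which the pin hangs by its collar; the pin comes straight up (41 mm) with the buttons in or out. Origin: centre of its underside. Beyond, between stand and jig, a tall wooden drawer chest (about 0.3 m high) covers x > 0.48 m, y = 0 to 0.17 m: carry the pin round its front.
- water_pot: Bystander: green plastic water cup, 78 mm wide, 85 mm tall. Origin: centre of its underside.
- ink_bottle: Bystander: dark ink bottle with white cap, 44 mm wide, 92 mm tall. Origin: centre of its underside.
- brayer: Bystander: ink roller with wooden handle, 78 x 147 x 31 mm, lying. Origin: centre of its underside.
Not all that is in view belongs to the job. What is meant by the lino is not orange or purple, and is the smaller of those in its own colour.

How it is judged:
By the outcome, as a careful person would: the job done as asked, in the order asked, and still so for the second after the job is handed in, with the robot touching nothing.
It also fails if it takes over 72 s, if anything falls off the work surface, if the arm or the gripper's body presses on something with over 40 N, if the wrist force passes 120 N, or if a joint passes its speed limit or range.

## Working session

There is one attempt and no reset: what is moved stays moved. The work goes in short steps, Python scripts to look and compute and a tool call to move; the robot and the scene stay as the last step left them, time stands still between calls to the robot, and variables do not carry over. Pictures are saved under pics/ and viewed, and the job is handed in when it is done.

Besides the shell and the picture viewer there is one more tool, called after ">>>" as a command line: name --pt "numbers of a row" for each row, then --argument value for the rest. step_arm: Moves the arm, as the interface text tells. Its arguments: {"type":"object","properties":{"deltas":{"type":"array","items":{"type":"array","items":{"type":"number"}}},"squeeze":{"type":"number"}},"required":["deltas"]}

```bash
ls; mkdir -p pics; cat > h.py <<'E'
import numpy as np, cv2
from plant import r
def snap(n,f):
    im=r.capture(n); cv2.imwrite('pics/'+f,im[:,:,::-1]); return im
def ray(ci,px):
    H=480; f=H/2/np.tan(np.radians(ci['vertical_fov'])/2)
    d=np.array([(px[0]-ci['cx'])/f,(px[1]-ci['cy'])/f]); u=d.copy()
    for _ in range(30): u=d/(1+ci['k1']*(u@u))
    V=np.array(ci['view']); R=V[:3,:3]; t=V[:3,3]
    return -R.T@t, R.T@np.array([u[0],u[1],1])
def at(ci,px,z):
    o,d=ray(ci,px); return o+d*(z-o[2])/d[2]
def proj(ci,p):
    H=480; f=H/2/np.tan(np.radians(ci['vertical_fov'])/2)
    V=np.array(ci['view']); c=V[:3,:3]@np.array(p)+V[:3,3]; u=c[:2]/c[2]; u=u*(1+ci['k1']*(u@u))
    return np.array([u[0]*f+ci['cx'],u[1]*f+ci['cy']])
E
python3 - <<'E'
from h import *
for n in ['scene','top','wrist']:
    snap(n,n+'0.png'); print(n,r.camera_info(n))
print(r.get_state(), r.grasp_offset)
E
```

```text
pics
scene {'vertical_fov': 42.62295403894422, 'cx': 317.7428511819274, 'cy': 232.98859851139562, 'k1': -0.14433089618813277, 'view': array([[ 0.85818339, -0.51332248,  0.00461592, -0.30033135],
       [-0.39044136, -0.65853323, -0.64334247,  0.25708763],
       [ 0.33328189,  0.55030358, -0.7655646 ,  1.60196712],
       [ 0.        ,  0.        ,  0.        ,  1.        ]])}
top {'vertical_fov': 43.3518329823179, 'cx': 318.32670045703406, 'cy': 234.05833662712905, 'k1': -0.12484314555343025, 'view': array([[-5.91069001e-05, -9.99978940e-01, -6.48973030e-03,
         8.72201085e-02],
       [-9.89327730e-01,  1.00407642e-03, -1.45703926e-01,
         4.32501945e-01],
       [ 1.45707373e-01,  6.41185804e-03, -9.89306954e-01,
         1.69577342e+00],
       [ 0.00000000e+00,  0.00000000e+00,  0.00000000e+00,
         1.00000000e+00]])}
wrist {'vertical_fov': 64.63151903592737, 'cx': 321.3647021585096, 'cy': 237.24161658869747, 'k1': -0.026176428982759934, 'view': array([[-0.24478705, -0.96957514,  0.00182765,  0.67420843],
       [-0.92816232,  0.23487583,  0.28870062, -0.03669308],
       [-0.28034621,  0.06897382, -0.95741768,  0.39120056],
       [ 0.        ,  0.        ,  0.        ,  1.        ]])}
{'time_s': 0.15, 'joints': array([ 9.23084035e+01,  2.05832161e+01,  6.45706536e-01, -1.39656845e-02,
       -7.01340967e+01, -1.65067396e+01]), 'qd': array([-0.07845105, -0.11420683,  0.14119225,  0.17800135,  0.06359231,
       -0.12419673]), 'joint_torque': array([-1.56272836e-03, -5.83276963e+01,  2.93288898e+01,  7.00128615e+00,
        8.71479919e-03, -1.16178976e-04]), 'tcp_pos': array([0.16550013, 0.65399454, 0.20102547]), 'eef_rot': array([-1.79992242e+02, -7.23858139e-02, -1.04203095e+02]), 'contact_force': array([0.37732229, 0.02494362, 0.71216361]), 'moment': array([-0.00340452, -0.0016166 ,  0.05446627]), 'gripper_width': 0.08772539587466431} 0.0188
```

View pics/scene0.png

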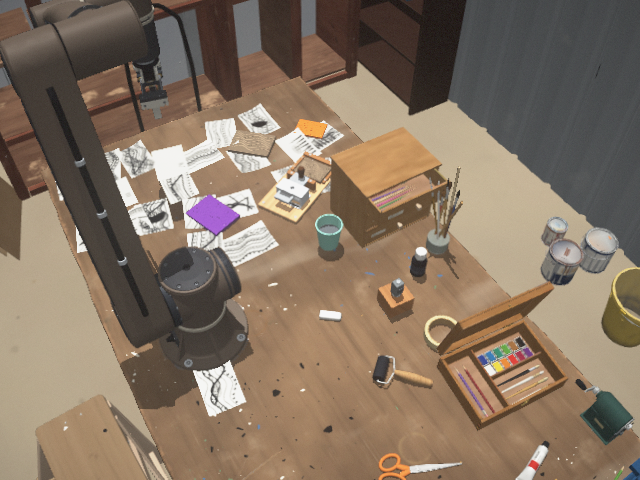

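View pics/top0.png

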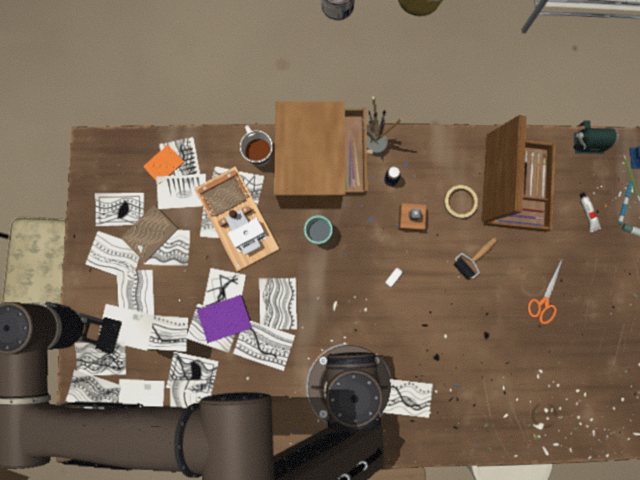

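View pics/wrist0.png

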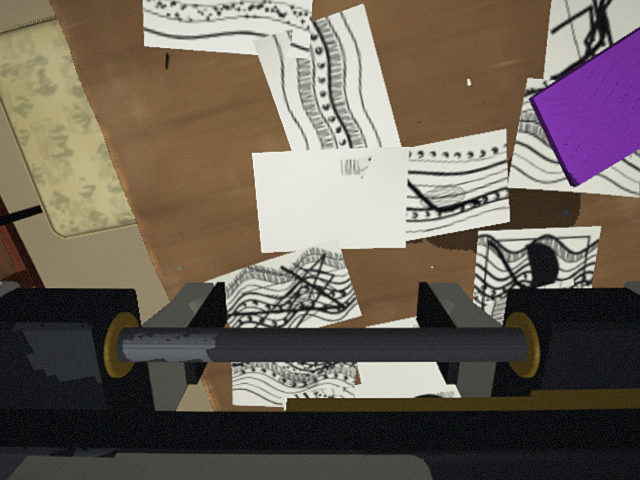

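The top view shows the jig at about (236,218), with its end stop at the upper left. The pin stand is at (413,216), the cup at (318,229) and the ink bottle at (394,174). I'll zoom in next.

```bash
python3 - <<'E'
import cv2
a=cv2.imread('pics/top0.png')
cv2.imwrite('pics/z1.png',cv2.resize(a[160:275,185:285],None,fx=5,fy=5,interpolation=cv2.INTER_CUBIC))
cv2.imwrite('pics/z2.png',cv2.resize(a[195:240,390:440],None,fx=10,fy=10,interpolation=cv2.INTER_CUBIC))
b=cv2.imread('pics/scene0.png')
cv2.imwrite('pics/z3.png',cv2.resize(b[145:225,250:345],None,fx=6,fy=6,interpolation=cv2.INTER_CUBIC))
E
```

```text
(no output)
```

View pics/z1.png

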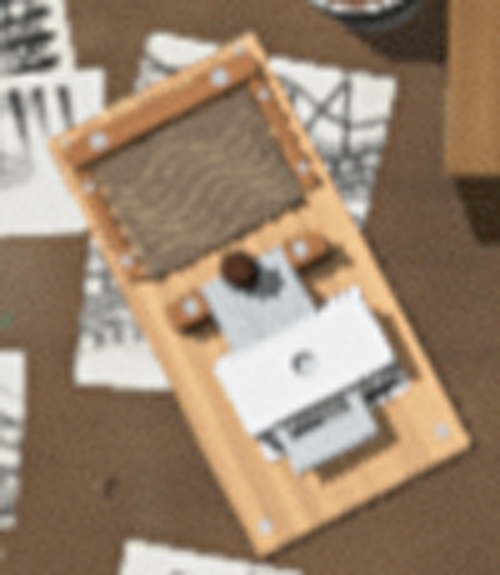

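View pics/z2.png

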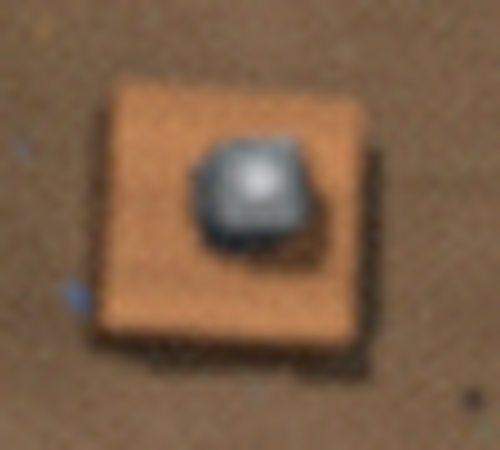

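View pics/z3.png

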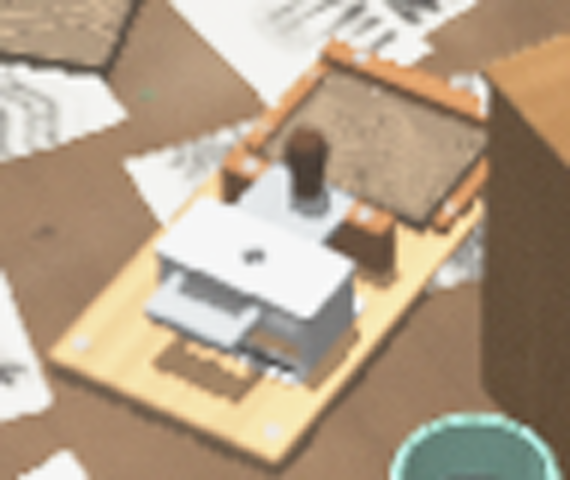

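```bash
python3 - <<'E'
from h import *
ci=r.camera_info('top')
c=[(52,143),(252,32),(470,443),(262,556)]
P=np.array([at(ci,(185+x/5,160+y/5),.012) for x,y in c]); print(P.round(4))
cen=P.mean(0); ax=(P[0]+P[1]-P[2]-P[3])/2; L=np.linalg.norm(ax); ax/=L
ay=(P[0]-P[1]+P[3]-P[2])/2
print('cen',cen,'yaw',np.degrees(np.arctan2(ax[1],ax[0])),np.degrees(np.arctan2(ay[1],ay[0]))-90,L,np.linalg.norm(ay))
th=np.arctan2(ax[1],ax[0]); 
def jig(p): d=np.array(p)[:2]-cen[:2]; return np.array([d@[np.cos(th),np.sin(th)],d@[-np.sin(th),np.cos(th)]])*1000
f=lambda x,y:(185+x/5,160+y/5)
print('hole',at(ci,f(305,364),.054),jig(at(ci,f(305,364),.054)))
for n,p in [('forkcorners',[(217,365),(357,290),(397,372),(245,432)])]:
  for q in p: print(n,jig(at(ci,f(*q),.054)))
print('knob',jig(at(ci,f(240,265),.083)))
for q in [(103,183),(253,85),(305,203),(150,272)]: print('lino',jig(at(ci,f(*q),.021)))
g=lambda x,y:(390+x/10,195+y/10)
S=np.array([at(ci,g(*q),.05) for q in [(115,80),(362,100),(355,342),(98,330)]]);print('stand',S.mean(0),np.diff(S,axis=0))
print('pin top',at(ci,g(262,182),.1))
# scene
cs=r.camera_info('scene'); k=lambda x,y:(250+x/6,145+y/6)
print('scene hole',at(cs,k(254,256),.054),jig(at(cs,k(254,256),.054)))
print('scene knob',jig(at(cs,k(308,135),.083)))
for q in [(52,355),(278,466)]: print('scene jig corners',jig(at(cs,k(*q),.012)))
E
```

```text
[[0.5714 0.4496 0.012 ]
 [0.638  0.3324 0.012 ]
 [0.3932 0.2007 0.012 ]
 [0.3276 0.3201 0.012 ]]
cen [0.48254461 0.32570206 0.012     ] yaw 28.13147508858643 29.1861924124659 0.2770097946380973 0.13553737519004805
hole [0.43311349 0.29172162 0.054     ] [-59.61337219  -6.65966593]
forkcorners [-36.42805233  37.80449816]
forkcorners [-35.77690297 -52.19146103]
forkcorners [-88.37373123 -50.62620602]
forkcorners [-78.09677543  41.09683384]
knob [ 2.00972417 -1.19278111]
lino [98.17024656 50.6957322 ]
lino [108.63489613 -53.52827514]
lino [ 31.15822961 -48.43758502]
lino [37.71107348 49.94897934]
stand [ 0.4808869  -0.18369089  0.05      ] [[-0.00577809 -0.07085351  0.        ]
 [-0.07005089  0.00392489  0.        ]
 [ 0.00350284  0.07330863  0.        ]]
pin top [ 0.48061337 -0.18438308  0.1       ]
scene hole [0.43309808 0.28963836 0.054     ] [-60.60921593  -8.48956734]
scene knob [ 2.82572629 -1.57606229]
scene jig corners [-139.18101659   64.79273646]
scene jig corners [-142.89140871  -73.75073166]
```

```bash
cat >> h.py <<'E'
from scipy.spatial.transform import Rotation as Ro
def plan(pos,yaw,n=None,grip=1.0):
    """rows to go to pos (m), yaw of tool x (deg), tool down"""
    s=r.get_state(); p=np.array(s['tcp_pos']); R0=Ro.from_euler('xyz',s['eef_rot'],degrees=True)
    R1=Ro.from_euler('xyz',[180,0,yaw],degrees=True)
    rv=(R0.inv()*R1).as_rotvec(); d=np.array(pos)-p
    n=n or int(np.ceil(max(np.linalg.norm(d)/.048,np.linalg.norm(rv)/.145,1)))
    rows=[]
    for i in range(n):
        Ri=R0*Ro.from_rotvec(rv*i/n)
        rows.append([*np.round(rv/n,3),*np.round(Ri.inv().apply(d/n)*1000,1),grip])
    print(n,'rows');print(np.array(rows).tolist())
JY=28.6; JC=np.array([.4825,.3257])
def jw(x,y):
    t=np.radians(JY); return JC+np.array([np.cos(t)*x-np.sin(t)*y,np.sin(t)*x+np.cos(t)*y])/1000
def wj(p):
    t=np.radians(JY); d=(np.array(p)[:2]-JC)*1000; return np.array([np.cos(t)*d[0]+np.sin(t)*d[1],-np.sin(t)*d[0]+np.cos(t)*d[1]])
def st():
    s=r.get_state(); print('t',round(s['time_s'],2),'tcp',np.round(s['tcp_pos'],4),'rot',np.round(s['eef_rot'],2),'F',np.round(s['contact_force'],1),'M',np.round(s['moment'],2),'w',round(s['gripper_width'],4),'j',np.round(s['joints'],0)); return s
E
python3 - <<'E'
from h import *
s=st(); ci=r.camera_info('wrist'); o,d=ray(ci,(ci['cx'],ci['cy'])); R0=Ro.from_euler('xyz',s['eef_rot'],degrees=True)
print('cam in tool',R0.inv().apply(o-s['tcp_pos']),R0.inv().apply(d))
print(jw(2,-1))
plan([*jw(-30,-1),.26],-61.4)
E
```

```text
t 0.15 tcp [0.1655 0.654  0.201 ] rot [-1.7999e+02 -7.0000e-02 -1.0420e+02] F [0.4 0.  0.7] M [-0.   -0.    0.05] w 0.0877 j [ 92.  21.   1.  -0. -70. -17.]
cam in tool [-1.15601208e-04 -7.74585164e-02 -1.82867765e-01] [7.10669744e-04 2.88829649e-01 9.57380243e-01]
[0.48473466 0.3257794 ]
10 rows
[[0.0, -0.0, -0.075, 26.2, -36.7, -5.9, 1.0], [0.0, -0.0, -0.075, 28.8, -34.6, -5.9, 1.0], [0.0, -0.0, -0.075, 31.3, -32.4, -5.9, 1.0], [0.0, -0.0, -0.075, 33.7, -29.9, -5.9, 1.0], [0.0, -0.0, -0.075, 35.8, -27.3, -5.9, 1.0], [0.0, -0.0, -0.075, 37.7, -24.6, -5.9, 1.0], [0.0, -0.0, -0.075, 39.5, -21.7, -5.9, 1.0], [0.0, -0.0, -0.075, 41.0, -18.7, -5.9, 1.0], [0.0, -0.0, -0.075, 42.3, -15.6, -5.9, 1.0], [0.0, -0.0, -0.075, 43.3, -12.4, -5.9, 1.0]]
```

>>> step_arm --pt "0 0 -0.075 26.2 -36.7 -5.9 1" --pt "0 0 -0.075 28.8 -34.6 -5.9 1" --pt "0 0 -0.075 31.3 -32.4 -5.9 1" --pt "0 0 -0.075 33.7 -29.9 -5.9 1" --pt "0 0 -0.075 35.8 -27.3 -5.9 1" --pt "0 0 -0.075 37.7 -24.6 -5.9 1" --pt "0 0 -0.075 39.5 -21.7 -5.9 1" --pt "0 0 -0.075 41 -18.7 -5.9 1" --pt "0 0 -0.075 42.3 -15.6 -5.9 1" --pt "0 0 -0.075 43.3 -12.4 -5.9 1"

```text
time_s: 1.15
tcp_pos: [0.4669, 0.3041, 0.259]
eef_rot: [179.7, -0.3, -59.1]
contact_force: [1.1, 1.9, -0.1]
gripper_width: 0.0878
```

```bash
python3 - <<'E'
from h import *
st(); print(wj(r.get_state()['tcp_pos'])); snap('wrist','w1.png')
plan([*jw(-25,-1),.26],-61.4)
E
```

```text
t 1.15 tcp [0.4669 0.3041 0.259 ] rot [179.69  -0.33 -59.05] F [ 1.1  1.9 -0.1] M [ 0.1  -0.12 -0.03] w 0.0878 j [ 53.   8.  -9.   0. -74.  68.]
[-24.08171624 -11.48096501]
1 rows
[[0.004, -0.008, 0.045, -15.7, 1.4, 0.0, 1.0]]
```

View pics/w1.png

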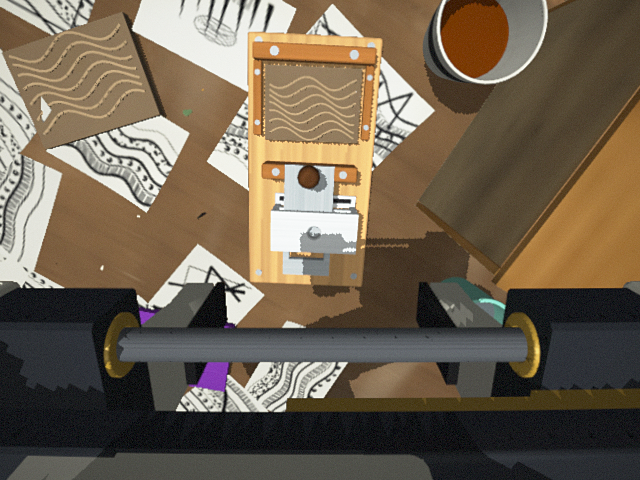

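The wrist view shows the jig upright: stop at row 50, lino at (312,105), knob at (308,177) and fork hole at (314,232). I'll measure from it once the arm has settled.

```bash
python3 - <<'E'
from h import *
im=r.capture('wrist'); s=st(); ci=r.camera_info('wrist'); import pickle; pickle.dump(ci,open('ci2.pkl','wb'))
cv2.imwrite('pics/w2.png',im[:,:,::-1])
cv2.imwrite('pics/w2z.png',cv2.resize(im[25:295,235:395,::-1],None,fx=3,fy=3,interpolation=cv2.INTER_CUBIC)[:,:][0:405])
cv2.imwrite('pics/w2y.png',cv2.resize(im[155:295,235:395,::-1],None,fx=4,fy=4,interpolation=cv2.INTER_CUBIC))
E
```

```text
t 1.25 tcp [0.4688 0.3022 0.2595] rot [179.74  -0.37 -59.34] F [-0.1  0.3 -0.8] M [0.02 0.01 0.  ] w 0.0878 j [ 53.   8.  -9.   0. -74.  67.]
```

View pics/w2z.png

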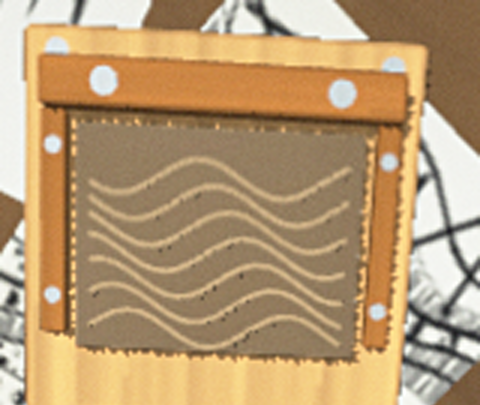

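View pics/w2y.png

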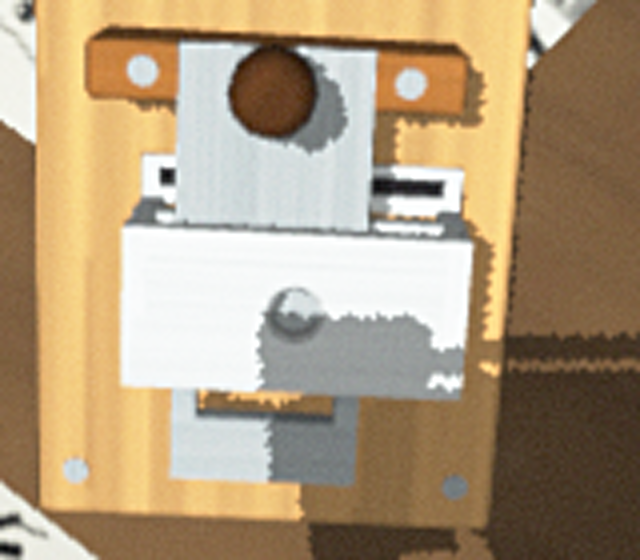

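```bash
python3 - <<'E'
from h import *
import pickle; ci=pickle.load(open('ci2.pkl','rb'))
a=lambda x,y:(235+(x-1)/3,25+(y-1)/3); b=lambda x,y:(235+(x-1.5)/4,155+(y-1.5)/4)
P=np.array([at(ci,p,.012) for p in [a(27,28),a(427,45),b(487,525),b(40,508)]])
print(P.round(4)); ax=(P[0]+P[1]-P[2]-P[3])/2; ay=(P[0]+P[3]-P[1]-P[2])/2
print(P.mean(0),np.degrees(np.arctan2(ax[1],ax[0])),np.degrees(np.arctan2(-ay[0],ay[1])),np.linalg.norm(ax),np.linalg.norm(ay))
import h
h.JY=np.degrees(np.arctan2(ax[1],ax[0])); h.JC=P.mean(0)[:2]
print('hole',wj(at(ci,b(297,312),.054)),at(ci,b(297,312),.054))
for q in [(122,228),(474,238),(462,398),(120,385)]: print('fork',wj(at(ci,b(*q),.054)))
print('knob',wj(at(ci,b(273,90),.083)))
for q in [(77,120),(368,140),(357,360),(77,348)]: print('lino',wj(at(ci,a(*q),.021)))
print('slot back',wj(at(ci,b(198,410),.045)),wj(at(ci,b(335,418),.045)))
print('stop top edge',wj(at(ci,a(42,105),.026)),wj(at(ci,a(405,122),.026)))
E
```

```text
[[0.5703 0.4536 0.012 ]
 [0.6357 0.3332 0.012 ]
 [0.3914 0.2046 0.012 ]
 [0.3264 0.326  0.012 ]]
[0.48094942 0.32934366 0.012     ] 27.698734845211206 28.336254470971216 0.27565758838127563 0.1373802497400978
hole [-59.31243624  -7.86656451] [0.43209051 0.29480882 0.054     ]
fork [-38.70460163  38.88316322]
fork [-36.73024281 -53.43579262]
fork [-81.3600482  -53.60331234]
fork [-82.25826306  39.03545853]
knob [ 3.51737078 -0.22789905]
lino [107.39205157  49.82090877]
lino [106.25126632 -49.80758173]
lino [ 32.51392102 -51.61712163]
lino [31.54181007 49.20446031]
slot back [-91.71486728  18.51844088] [-92.18055047 -19.6371769 ]
stop top edge [110.86957097  60.86725326] [111.98057278 -61.41145174]
```

```bash
sed -i 's/^JY=.*/JY=28.1; JC=np.array([.4815,.3275])/' h.py; python3 - <<'E'
from h import *
print(wj(r.get_state()['tcp_pos'])); plan([*jw(-22,0),.12],-61.9,4,-1); print(jw(-22,0))
E
```

```text
[-23.11146313 -16.36634382]
4 rows
[[0.001, -0.002, 0.011, -4.3, -0.6, 34.8, -1.0], [0.001, -0.002, 0.011, -4.2, -0.5, 34.8, -1.0], [0.001, -0.002, 0.011, -4.2, -0.4, 34.9, -1.0], [0.001, -0.002, 0.011, -4.1, -0.4, 34.9, -1.0]]
[0.46209321 0.31713774]
```

>>> step_arm --pt "0.001 -0.002 0.011 -4.3 -0.6 34 -1" --pt "0.001 -0.002 0.011 -4.2 -0.5 34 -1" --pt "0.001 -0.002 0.011 -4.2 -0.4 34 -1" --pt "0.001 -0.002 0.011 -4.1 -0.4 34 -1" --pt "0 0 0 0 0 0 -1" --pt "0 0 0 0 0 0 -1" --squeeze 20

```text
time_s: 1.85
tcp_pos: [0.4636, 0.3167, 0.121]
eef_rot: [-179.8, 0.1, -62.3]
contact_force: [-0.4, 0.6, 0.9]
gripper_width: 0.0452
```

```bash
python3 - <<'E'
from h import *
st(); print(wj(r.get_state()['tcp_pos'])); plan([*jw(-22,0),.06],-61.9,5,-1);snap('top','t2.png')
im=cv2.imread('pics/t2.png'); cv2.imwrite('pics/t2z.png',cv2.resize(im[160:275,185:285],None,fx=5,fy=5,interpolation=cv2.INTER_CUBIC))
snap('wrist','w3.png')
E
```

```text
t 1.85 tcp [0.4636 0.3167 0.121 ] rot [-1.7985e+02  1.5000e-01 -6.2320e+01] F [-0.4  0.6  0.9] M [ 0.03 -0.09 -0.02] w 0.0452 j [ 54.  14. -20.  -0. -56.  63.]
[-20.92813933  -1.10417861]
5 rows
[[-0.001, 0.001, -0.001, -0.2, 0.2, 12.2, -1.0], [-0.001, 0.001, -0.001, -0.2, 0.2, 12.2, -1.0], [-0.001, 0.001, -0.001, -0.2, 0.2, 12.2, -1.0], [-0.001, 0.001, -0.001, -0.2, 0.2, 12.2, -1.0], [-0.001, 0.001, -0.001, -0.2, 0.2, 12.2, -1.0]]
```

View pics/w3.png

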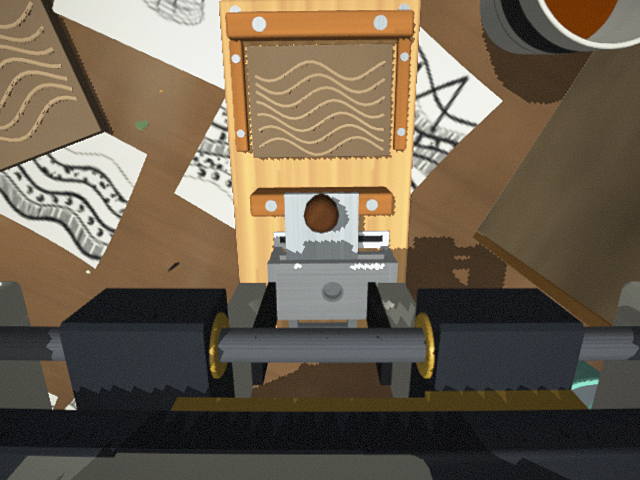

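The knob is at (321,213) and the fork hole at (333,291), with the fingers still closing. I'll take another measurement from this pose.

```bash
python3 - <<'E'
from h import *
ci=r.camera_info('wrist'); st()
im=cv2.imread('pics/w3.png'); cv2.imwrite('pics/w3z.png',cv2.resize(im[180:330,240:410],None,fx=4,fy=4,interpolation=cv2.INTER_CUBIC))
print('hole',wj(at(ci,(333,291),.054)),at(ci,(333,291),.054),'knob',wj(at(ci,(321,213),.083)))
for q in [(247,45),(391,44),(391,157),(247,156)]: print('lino',wj(at(ci,q,.021)))
E
```

```text
t 1.95 tcp [0.4637 0.3169 0.1216] rot [-179.78    0.2   -62.34] F [ 0.2  0.4 -1. ] M [-0.04 -0.03  0.05] w 0.0374 j [ 54.  14. -20.  -0. -56.  63.]
hole [-58.78863267  -8.36520636] [0.43358108 0.29243068 0.054     ] knob [ 5.44051018 -0.31701697]
lino [109.13760649  49.71308876]
lino [108.99011809 -48.54689742]
lino [ 33.05358538 -51.71778519]
lino [34.51150503 54.14835443]
```

View pics/w3z.png

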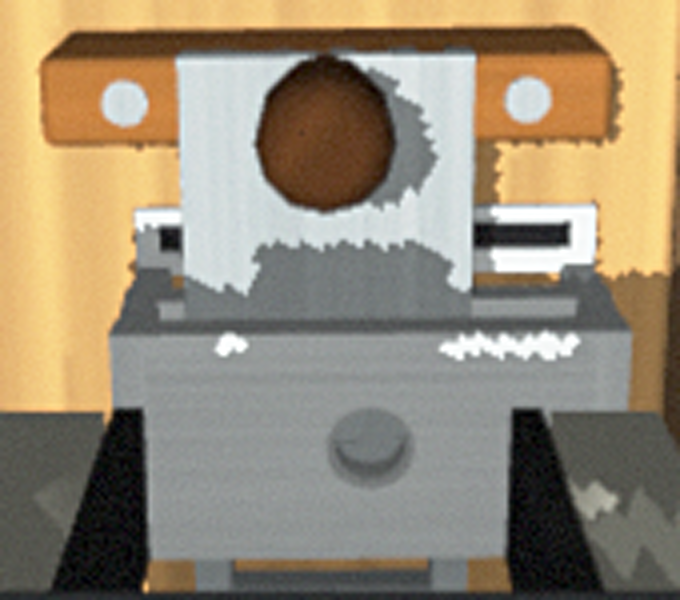

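>>> step_arm --pt "0 0 0 0 0.5 12 -1" --pt "0 0 0 0 0.5 12 -1" --pt "0 0 0 0 0 12 -1" --pt "0 0 0 0 0 12 -1" --pt "0 0 0 0 0 12 -1" --pt "0 0 0 0 0 0 -1"

```text
time_s: 2.55
tcp_pos: [0.4644, 0.3185, 0.0602]
eef_rot: [-179.4, 0.4, -62.3]
contact_force: [-0.4, -0.5, -0.2]
gripper_width: 0.0005
```

>>> step_arm --pt "0 0 0.005 0 -3 0 -1" --pt "0 0 0 0 -3 0 -1" --pt "0 0 0 0 -3 0 -1" --pt "0 0 0 0 -3 0 -1" --pt "0 0 0 0 -3 0 -1"

```text
time_s: 3.05
tcp_pos: [0.4795, 0.3265, 0.0611]
eef_rot: [-179.4, 0.3, -62.6]
contact_force: [0.2, -0.4, -0.5]
gripper_width: 0.0008
```

```bash
python3 - <<'E'
from h import *
s=st(); print(wj(s['tcp_pos'])); snap('wrist','w4.png')
E
```

```text
t 3.05 tcp [0.4795 0.3265 0.0611] rot [-179.39    0.35  -62.61] F [ 0.2 -0.4 -0.5] M [-0.11  0.01  0.  ] w 0.0008 j [ 54.  19. -22.  -0. -48.  64.]
[-2.26958785  0.02795312]
```

View pics/w4.png

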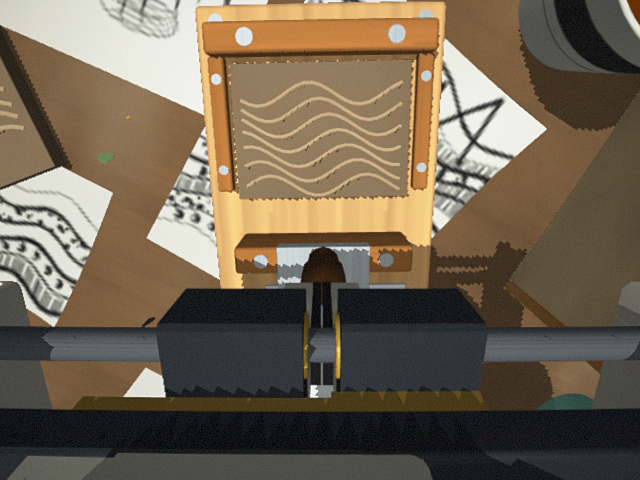

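>>> step_arm --pt "0 0 0 0 -3 0 -1" --pt "0 0 0 0 -3 0 -1"

```text
time_s: 3.3
tcp_pos: [0.4856, 0.3298, 0.0615]
eef_rot: [-179.3, 0.4, -62.6]
contact_force: [-0.5, -0.0, 0.2]
gripper_width: 0.0007
```

>>> step_arm --pt "0 0 0 0 -3 0 -1" --pt "0 0 0 0 -3 0 -1"

```text
time_s: 3.5
tcp_pos: [0.4914, 0.3328, 0.0616]
eef_rot: [-179.3, 0.4, -62.6]
contact_force: [-0.7, -0.6, -0.3]
gripper_width: 0.0004
```

```bash
python3 - <<'E'
from h import *
s=st(); print(wj(s['tcp_pos'])); snap('wrist','w5.png')
E
```

```text
t 3.5 tcp [0.4914 0.3328 0.0616] rot [-179.34    0.37  -62.6 ] F [-0.7 -0.6 -0.3] M [-0.15 -0.02  0.03] w 0.0004 j [ 53.  20. -21.  -0. -49.  65.]
[11.24018162 -0.03023477]
```

View pics/w5.png

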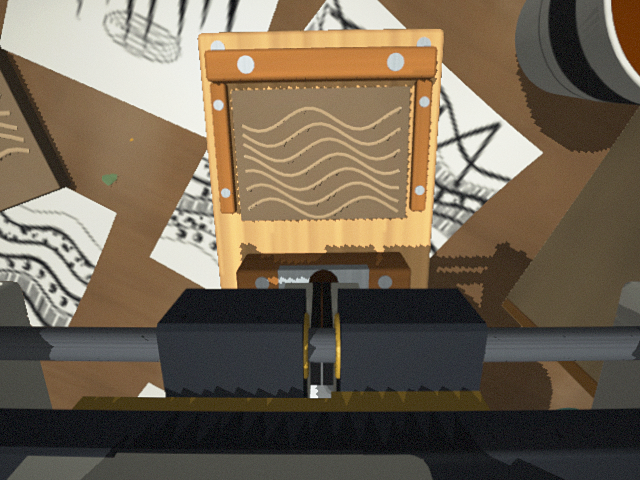

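```bash
python3 - <<'E'
from h import *
a=snap('scene','s5.png');b=snap('top','t5.png')
A=cv2.resize(a[145:225,250:345,::-1],None,fx=6,fy=6,interpolation=cv2.INTER_CUBIC)
cv2.imwrite('pics/s5z.png',A)
cv2.imwrite('pics/t5z.png',cv2.resize(b[160:275,185:285,::-1],None,fx=5,fy=5,interpolation=cv2.INTER_CUBIC))
ci=r.camera_info('wrist')
for z in (.083,.079): print(wj(at(ci,(322,270),z)), wj(at(ci,(322,255),.045)), wj(at(ci,(320,219),.021)))
E
```

```text
[24.18588465 -0.16845928] [18.45649303  0.06290139] [33.34098119  1.21142663]
[22.64340849 -0.13337534] [18.45649303  0.06290139] [33.34098119  1.21142663]
```

View pics/s5z.png

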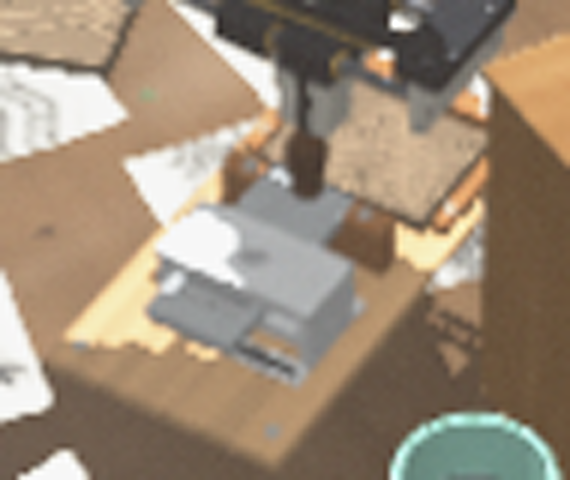

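View pics/t5z.png

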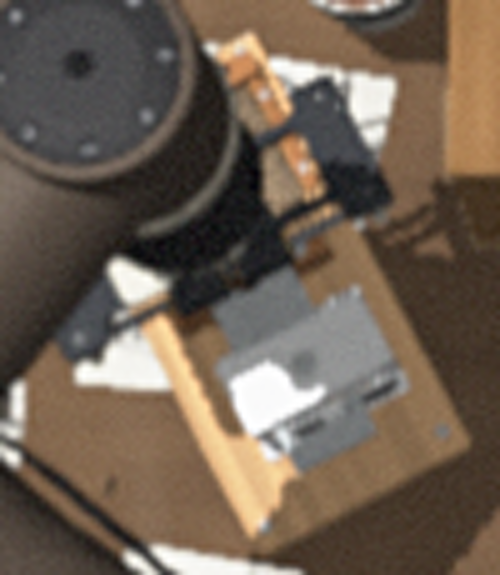

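```bash
python3 - <<'E'
from h import *
a=cv2.imread('pics/s5.png'); s=st(); p=np.array(s['tcp_pos'])
cs=r.camera_info('scene')
big=cv2.resize(a[130:230,240:350],None,fx=7,fy=7,interpolation=cv2.INTER_CUBIC)[:590]
def mk(q,c):
    u=(proj(cs,q)-[240,130])*7+3; cv2.drawMarker(big,(int(u[0]),int(u[1])),c,cv2.MARKER_CROSS,16,1)
mk(p,(0,0,255)); mk(p+[0,0,.019],(255,0,0)); mk(p+[0,0,.066],(0,255,0))
for x in (4,12,20): mk([*jw(x,0),.083],(255,255,0)); mk([*jw(x,0),.045],(255,0,255))
for x,y in ((140,70),(140,-70),(-140,70),(-140,-70)): mk([*jw(x,y),.012],(0,0,255))
cv2.imwrite('pics/s5m.png',big)
a=cv2.imread('pics/t5.png');cs=r.camera_info('top')
big=cv2.resize(a[160:275,185:285],None,fx=5,fy=5,interpolation=cv2.INTER_CUBIC)
def mk(q,c):
    u=(proj(cs,q)-[185,160])*5+2; cv2.drawMarker(big,(int(u[0]),int(u[1])),c,cv2.MARKER_CROSS,12,1)
for x,y in ((140,70),(140,-70),(-140,70),(-140,-70)): mk([*jw(x,y),.012],(0,0,255))
for x in (-117,-127): mk([*jw(x,-26),.045],(255,0,255)); mk([*jw(x,26),.045],(255,0,255))
cv2.imwrite('pics/t5m.png',big)
E
```

```text
t 3.65 tcp [0.4913 0.3327 0.0615] rot [-179.35    0.36  -62.61] F [-0.8  0.8 -0.7] M [-0.14  0.03  0.04] w 0.0003 j [ 53.  20. -21.  -0. -49.  64.]
```

View pics/s5m.png

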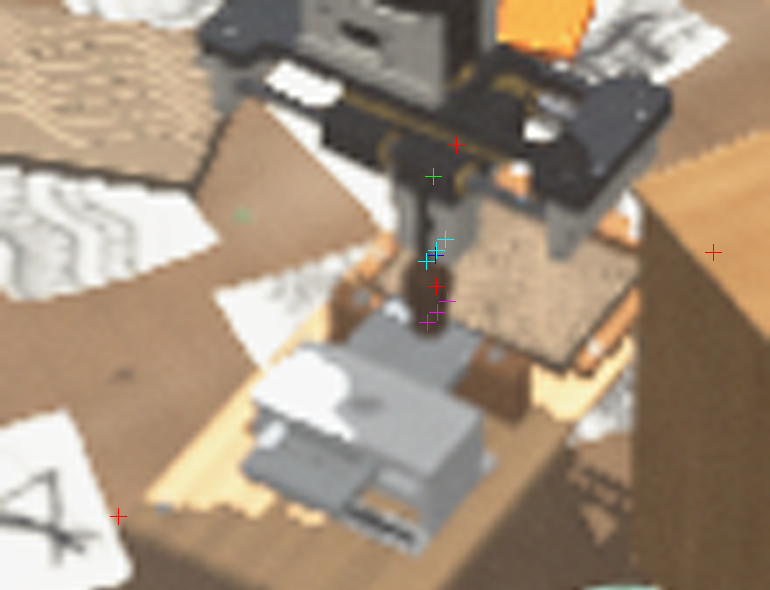

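View pics/t5m.png

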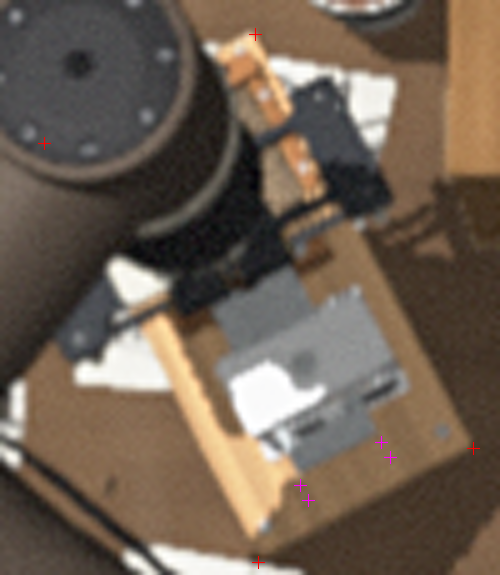

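```bash
python3 - <<'E'
from h import *
a=cv2.imread('pics/w4.png');b=cv2.imread('pics/w5.png')
z=lambda i:cv2.resize(i[225:405,270:370],None,fx=3.2,fy=3.2,interpolation=cv2.INTER_CUBIC)
cv2.imwrite('pics/w45.png',np.hstack([z(a),z(b)]))
ci=r.camera_info('wrist'); s=r.get_state(); R=Ro.from_euler('xyz',s['eef_rot'],degrees=True)
for z_ in (0,-19,-40): print(proj(ci,s['tcp_pos']+R.apply([0,0,z_/1000])))
E
```

```text
[322.28935756 278.63247655]
[322.39735678 294.43192225]
[322.54515277 316.06725529]
```

View pics/w45.png

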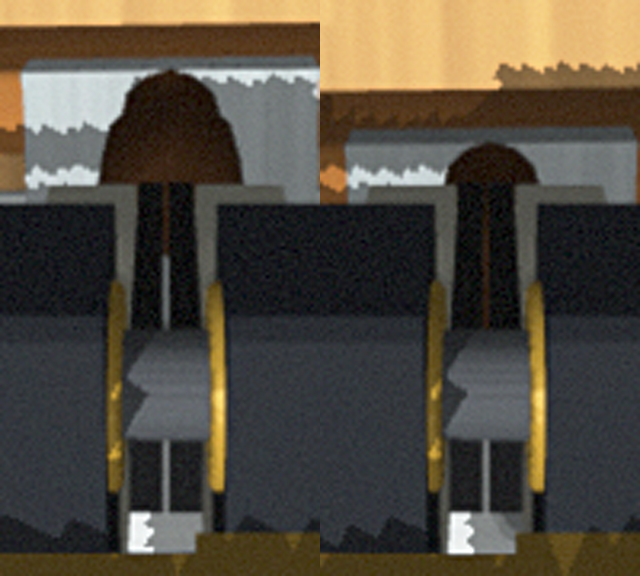

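```bash
python3 - <<'E'
from h import *
ci=r.camera_info('wrist')
import copy
def sh(dx):
    c=dict(ci); V=np.array(ci['view']).copy(); d=np.array([*(jw(dx,0)-jw(0,0)),0]); V[:3,3]-=V[:3,:3]@d; c['view']=V; return c
c4=sh(-13.5)
for c,rt,rk,rl in ((c4,243,247,198),(ci,265.6,269.7,220)):
    print('tongue front',wj(at(c,(322,rt),.045)),'knob far top',wj(at(c,(322,rk),.083)),'lino edge',wj(at(c,(322,rl),.021)))
E
python3 - <<'E'
import cv2,numpy as np
a=cv2.imread('pics/scene0.png');b=cv2.imread('pics/s5.png')
z=lambda i:cv2.resize(i[160:225,255:330],None,fx=5,fy=5,interpolation=cv2.INTER_CUBIC)
cv2.imwrite('pics/cmp.png',np.hstack([z(a),z(b)]))
E
```

```text
tongue front [11.94600574 -0.01695769] knob far top [21.70342435 -0.29431778] lino edge [32.71504218 -0.14966774]
tongue front [12.17216946  0.13468774] knob far top [24.33219168 -0.17013026] lino edge [3.27046217e+01 4.81700446e-03]
```

View pics/cmp.png

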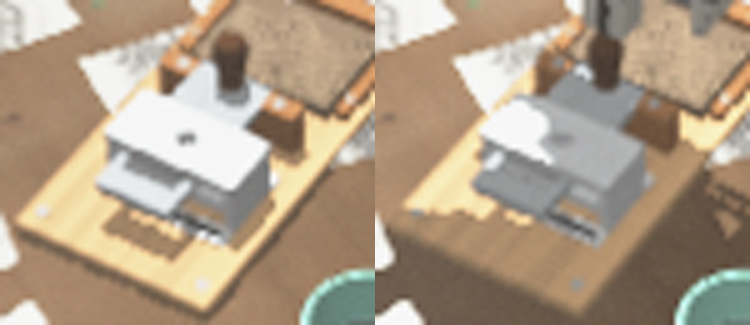

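```bash
python3 - <<'E'
from h import *
ci=r.camera_info('wrist'); o,_=ray(ci,(320,240)); print('cam',o, wj(o))
P=[at(ci,q,.021) for q in [(229,85),(413,85),(408,220),(235,220)]]
print(np.linalg.norm(P[0]-P[1]),np.linalg.norm(P[3]-P[2]),[wj(p) for p in P])
P=[at(ci,q,.012) for q in [(199,34),(443,30)]]
print(np.linalg.norm(P[0]-P[1]),[wj(p) for p in P])
# tongue width at front
x=lambda u:270+u/3.2
P=[at(ci,(x(348-320),266),.045),at(ci,(x(637-320),264.5),.045)]
print('tongue w',np.linalg.norm(P[0]-P[1]))
E
python3 - <<'E'
import cv2
b=cv2.imread('pics/s5.png')
cv2.imwrite('pics/s5b.png',cv2.resize(b[100:200,250:350],None,fx=6,fy=6,interpolation=cv2.INTER_LANCZOS4))
E
```

```text
cam [0.55876907 0.36695383 0.24522865] [86.74434074 -1.59136449]
0.1019604097350542 0.10521285929296134 [array([110.27080683,  50.72381304]), array([108.99408175, -51.22860295]), array([ 32.17336276, -52.22188666]), array([33.27316798, 52.98522427])]
0.13626899488436783 [array([138.39727378,  67.72536693]), array([138.63248423, -68.54342496])]
tongue w 0.050737662383929336
```

View pics/s5b.png

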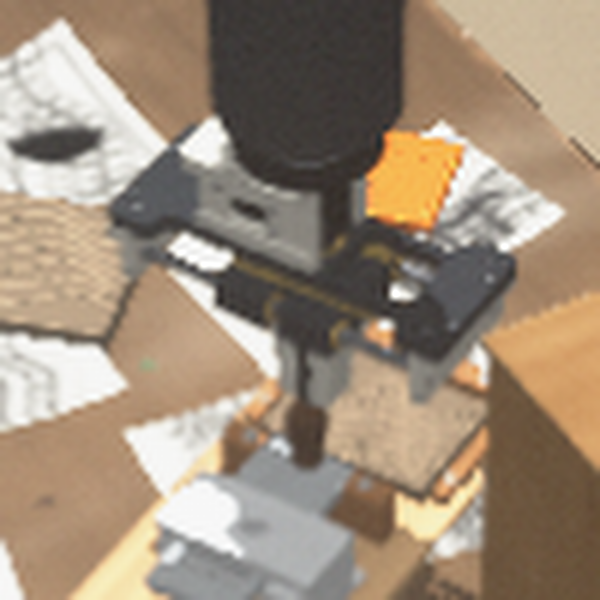

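>>> step_arm --pt "0 0 0 0 0 -3 -1" --pt "0 0 0 0 0 -3 -1"

```text
time_s: 3.85
tcp_pos: [0.4909, 0.3322, 0.0674]
eef_rot: [-179.4, 0.3, -62.6]
contact_force: [0.4, 0.6, 0.2]
gripper_width: 0.0004
```

```bash
python3 - <<'E'
from h import *
s=st(); print(wj(s['tcp_pos']),s['contact_force'],s['moment'])
E
```

```text
t 3.85 tcp [0.4909 0.3322 0.0674] rot [-179.41    0.34  -62.62] F [0.4 0.6 0.2] M [-0.12 -0.03 -0.01] w 0.0004 j [ 53.  19. -20.  -0. -50.  64.]
[10.48101742 -0.27972918] [0.44989831 0.574959   0.18595157] [-0.12484618 -0.02673116 -0.00715388]
```

>>> step_arm --pt "0 0 0 0 0 -10 -1" --pt "0 0 0 0 0 -10 -1" --pt "0 0 0 0 0 -10 -1" --pt "0 0 0 0 0 -10 1" --pt "0 0 0 0 0 -10 1" --pt "0 0 0 0 0 0 1" --pt "0 0 0 0 0 0 1" --pt "0 0 0 0 0 0 1"

```text
time_s: 4.65
tcp_pos: [0.491, 0.3323, 0.1246]
eef_rot: [-179.2, 0.4, -62.6]
contact_force: [-0.6, 0.4, -0.3]
gripper_width: 0.0346
```

```bash
python3 - <<'E'
from h import *
s=st(); print(wj(s['tcp_pos'])); snap('wrist','w6.png')
snap('scene','s6.png')
b=cv2.imread('pics/s6.png')
cv2.imwrite('pics/s6b.png',cv2.resize(b[100:200,250:350],None,fx=6,fy=6,interpolation=cv2.INTER_LANCZOS4))
E
```

```text
t 4.65 tcp [0.491  0.3323 0.1246] rot [-179.19    0.43  -62.6 ] F [-0.6  0.4 -0.3] M [-0.14 -0.04  0.04] w 0.0346 j [ 53.  16. -17.  -0. -56.  64.]
[10.67674104 -0.20857423]
```

View pics/w6.png

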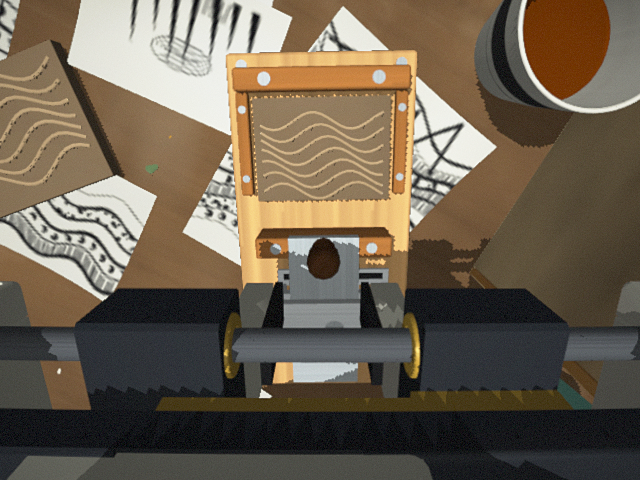

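View pics/s6b.png

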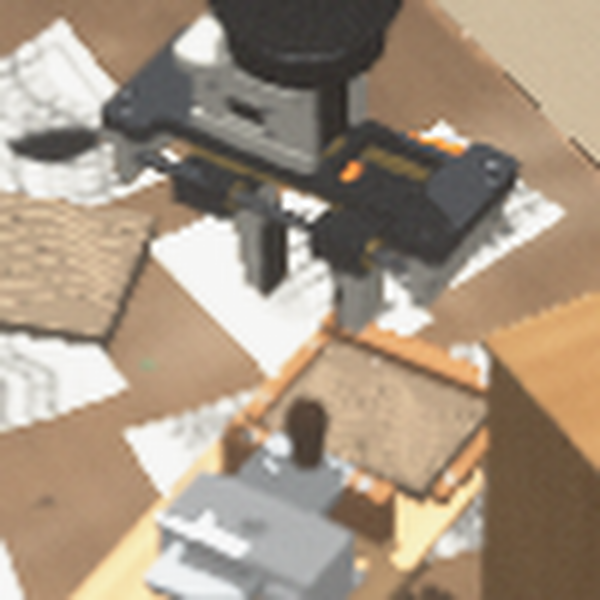

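```bash
python3 - <<'E'
from h import *
plan([*jw(4,0),.056],-61.9,6,0.2)
ci=r.camera_info('wrist')
for u,v,z in [(323,280,.083),(323,278,.079)]: print(wj(at(ci,(u,v),z)))
E
```

```text
6 rows
[[-0.002, 0.001, -0.002, 0.1, 1.2, 11.3, 0.2], [-0.002, 0.001, -0.002, 0.0, 1.2, 11.3, 0.2], [-0.002, 0.001, -0.002, 0.0, 1.2, 11.3, 0.2], [-0.002, 0.001, -0.002, 0.0, 1.2, 11.4, 0.2], [-0.002, 0.001, -0.002, -0.0, 1.1, 11.4, 0.2], [-0.002, 0.001, -0.002, -0.0, 1.1, 11.4, 0.2]]
[-7.34617137 -0.35107079]
[-7.60493025 -0.33724871]
```

>>> step_arm --pt "-0.002 0.001 -0.002 0 2.3 0 0.2" --pt "-0.002 0.001 -0.002 0 2.3 0 0.2" --pt "-0.002 0.001 -0.002 0 2.3 10 0.2" --pt "-0.002 0.001 -0.002 0 0 14 0.2" --pt "-0.002 0.001 -0.002 0 0 14 0.2" --pt "-0.002 0.001 -0.002 0 0 14 0.2" --pt "0 0 0 0 0 14 0.2"

```text
time_s: 5.45
tcp_pos: [0.4838, 0.3285, 0.0519]
eef_rot: [180.0, 0.0, -61.9]
contact_force: [0.8, -0.1, 0.1]
gripper_width: 0.0525
```

>>> step_arm --pt "0 0 0 0 0 0 -1" --pt "0 0 0 0 0 0 -1" --pt "0 0 0 0 0 0 -1" --pt "0 0 0 0 0 0 -1" --pt "0 0 0 0 0 0 -1" --squeeze 12

```text
time_s: 5.95
tcp_pos: [0.4824, 0.327, 0.0482]
eef_rot: [179.6, -0.1, -61.9]
contact_force: [0.5, 1.1, -3.8]
gripper_width: 0.0207
```

```bash
python3 - <<'E'
from h import *
s=st(); print(wj(s['tcp_pos']))
E
```

```text
t 5.95 tcp [0.4824 0.327  0.0482] rot [ 1.7963e+02 -1.1000e-01 -6.1850e+01] F [ 0.5  1.1 -3.8] M [ 0.12 -0.38  0.  ] w 0.0207 j [ 53.  20. -22.  -0. -48.  65.]
[ 0.58333407 -0.84381269]
```

>>> step_arm --pt "0 0 0 0 -3 -0.5 -1" --pt "0 0 0 0 -3 -0.5 -1" --pt "0 0 0 0 -3 -0.5 -1"

```text
time_s: 6.25
tcp_pos: [0.4877, 0.3298, 0.0483]
eef_rot: [179.3, -0.1, -61.9]
contact_force: [-3.0, 0.4, -5.9]
gripper_width: 0.0204
```

```bash
python3 - <<'E'
from h import *
s=st(); print(wj(s['tcp_pos'])); ci=r.camera_info('wrist'); snap('wrist','w7.png')
E
```

```text
t 6.25 tcp [0.4877 0.3298 0.0483] rot [ 1.7931e+02 -9.0000e-02 -6.1930e+01] F [-3.   0.4 -5.9] M [0.11 1.18 0.02] w 0.0204 j [ 53.  21. -21.  -0. -49.  65.]
[ 6.593658   -0.87919702]
```

View pics/w7.png

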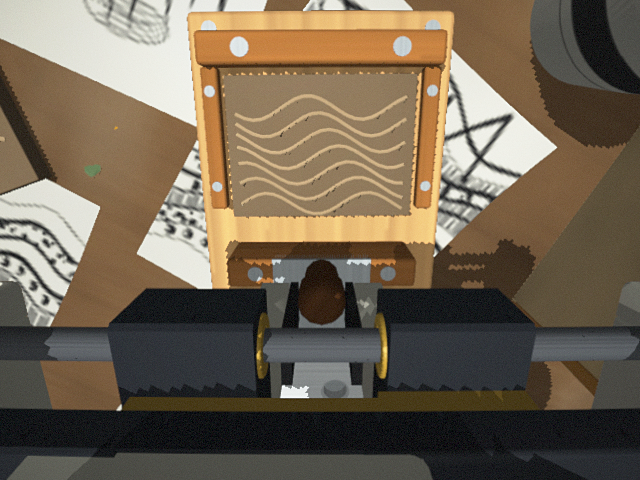

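>>> step_arm --pt "0 0 0 0 -3 0.5 -1" --pt "0 0 0 0 -3 0.5 -1" --pt "0 0 0 0 -3 0.5 -1"

```text
time_s: 6.6
tcp_pos: [0.4978, 0.3353, 0.0481]
eef_rot: [179.5, -0.1, -61.9]
contact_force: [-3.1, -1.4, 0.9]
gripper_width: 0.021
```

```bash
python3 - <<'E'
from h import *
s=st(); print(wj(s['tcp_pos'])); ci=r.camera_info('wrist'); snap('wrist','w8.png')
E
```

```text
t 6.6 tcp [0.4978 0.3353 0.0481] rot [ 1.7947e+02 -1.1000e-01 -6.1870e+01] F [-3.1 -1.4  0.9] M [-0.23  1.01 -0.06] w 0.021 j [ 53.  22. -19.  -0. -49.  66.]
[18.01402628 -0.82374372]
```

View pics/w8.png

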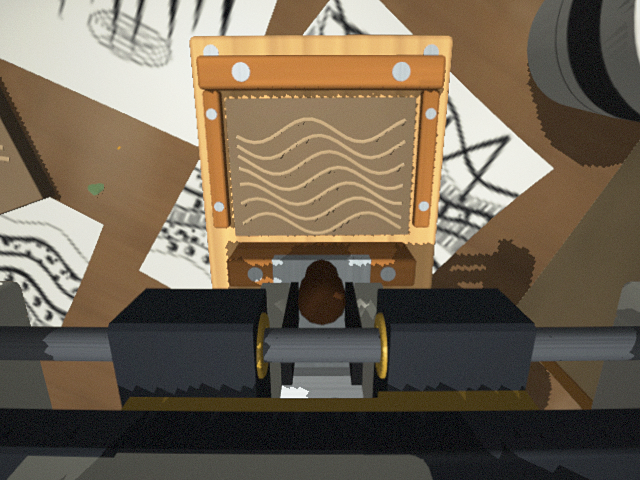

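```bash
python3 - <<'E'
from h import *
ci=r.camera_info('wrist')
print('fence front bottom',wj(at(ci,(322,243),.012)),'lino edge top',wj(at(ci,(322,235),.021)), 'lino far',wj(at(ci,(322,97),.021)))
E
```

```text
fence front bottom [26.27006981 -0.79131703] lino edge top [34.08227973 -0.74344986] lino far [109.08284084  -0.62041628]
```

>>> step_arm --pt "0 0 0 0 -2 0 -1" --pt "0 0 0 0 -2 0 -1" --pt "0 0 0 0 -2 0 -1"

```text
time_s: 6.95
tcp_pos: [0.5039, 0.3385, 0.0482]
eef_rot: [179.5, -0.1, -61.9]
contact_force: [-3.8, -1.0, 0.8]
gripper_width: 0.0207
```

>>> step_arm --pt "0 0 0 0 -1.5 0 -1" --pt "0 0 0 0 -1 0 -1"

```text
time_s: 7.15
tcp_pos: [0.5061, 0.3397, 0.0482]
eef_rot: [179.5, -0.1, -61.9]
contact_force: [-4.0, -1.3, 1.7]
gripper_width: 0.0206
```

>>> step_arm --pt "0 0 0 0 -1 0 -1"

```text
time_s: 7.25
tcp_pos: [0.5066, 0.3399, 0.0481]
eef_rot: [179.4, -0.1, -61.9]
contact_force: [-8.5, -1.4, 4.4]
gripper_width: 0.0204
```

>>> step_arm --pt "0 0 0 0 -1 0 -1"

```text
time_s: 7.35
tcp_pos: [0.5066, 0.3399, 0.0481]
eef_rot: [179.3, -0.1, -61.9]
contact_force: [-9.5, -2.0, 5.7]
gripper_width: 0.0206
```

```bash
python3 - <<'E'
from h import *
s=st(); print(wj(s['tcp_pos'])); ci=r.camera_info('wrist'); snap('wrist','w9.png')
E
```

```text
t 7.35 tcp [0.5066 0.3399 0.0481] rot [ 1.793e+02 -1.200e-01 -6.190e+01] F [-9.5 -2.   5.7] M [-0.5   3.53 -0.06] w 0.0206 j [ 52.  23. -18.  -0. -50.  66.]
[27.96508249 -0.87908042]
```

View pics/w9.png

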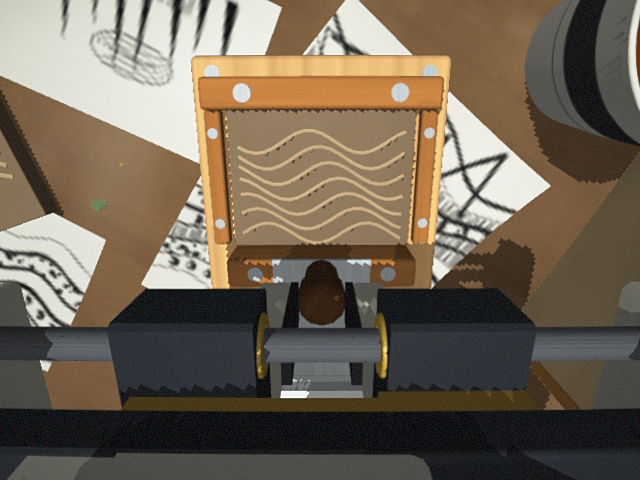

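The block is against the stop and the fence has stalled at about 10 N. I'll open the fingers gently and retreat upwards.

>>> step_arm --pt "0 0 0 0 0 0 -1" --pt "0 0 0 0 0 0 0.3" --pt "0 0 0 0 0 0 0.3" --pt "0 0 0 0 0 0 0.3" --pt "0 0 0 0 0 -8 0.3" --pt "0 0 0 0 0 -16 0.3" --pt "0 0 0 0 0 -20 0.3" --pt "0 0 0 0 0 -30 0.3" --pt "0 0 0 0 0 -30 0.3"

```text
time_s: 8.3
tcp_pos: [0.5092, 0.3404, 0.1544]
eef_rot: [179.3, -0.3, -61.9]
contact_force: [0.1, 1.0, -0.6]
gripper_width: 0.0571
```

```bash
python3 - <<'E'
from h import *
st(); 
snap('wrist','w10.png'); ci=r.camera_info('wrist'); s=st(); print(wj(s['tcp_pos']))
import pickle; pickle.dump(ci,open('ci10.pkl','wb'))
print(jw(-60,-8), wj([.4809,-.1840]))
E
```

```text
t 8.3 tcp [0.5092 0.3404 0.1544] rot [179.27  -0.26 -61.88] F [ 0.1  1.  -0.6] M [ 0.03 -0.13  0.02] w 0.0571 j [ 52.  17. -11.  -0. -63.  66.]
t 8.35 tcp [0.5116 0.3422 0.1604] rot [179.72  -0.19 -61.82] F [1.4 0.2 6. ] M [ 0.26 -0.46 -0.02] w 0.0568 j [ 52.  17. -10.   0. -63.  66.]
[33.41472567 -1.22107581]
[0.43234048 0.29218227] [-241.45185336 -450.92528484]
```

View pics/w10.png

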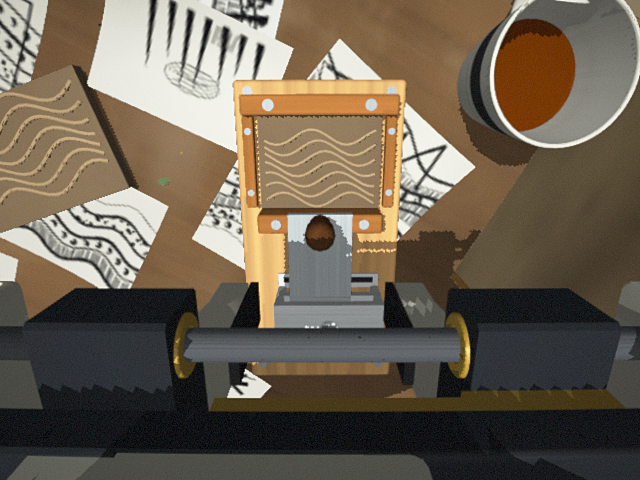

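```bash
python3 - <<'E'
from h import *
plan([*jw(-40,-8),.19],-61.9,4,1)
E
```

```text
4 rows
[[0.001, -0.001, 0.0, 1.7, 18.4, -7.3, 1.0], [0.001, -0.001, 0.0, 1.7, 18.4, -7.3, 1.0], [0.001, -0.001, 0.0, 1.7, 18.4, -7.4, 1.0], [0.001, -0.001, 0.0, 1.7, 18.4, -7.4, 1.0]]
```

>>> step_arm --pt "0.001 -0.001 0 1.7 18.4 -7.3 1" --pt "0.001 -0.001 0 1.7 18.4 -7.3 1" --pt "0.001 -0.001 0 1.7 18.4 -7.4 1" --pt "0.001 -0.001 0 1.7 18.4 -7.4 1" --pt "0 0 0 0 0 0 1" --pt "0 0 0 0 0 0 1"

```text
time_s: 8.95
tcp_pos: [0.4512, 0.3022, 0.1978]
eef_rot: [-179.3, 0.3, -61.8]
contact_force: [-0.2, 0.4, 0.1]
gripper_width: 0.0873
```

```bash
python3 - <<'E'
from h import *
s=st();print(wj(s['tcp_pos']))
ci=r.camera_info('wrist'); im=snap('wrist','w11.png'); s=st()
import pickle; pickle.dump(ci,open('ci11.pkl','wb'))
t=snap('top','t11.png')
cv2.imwrite('pics/w11z.png',cv2.resize(im[130:300,230:410,::-1],None,fx=4,fy=3.5,interpolation=cv2.INTER_CUBIC))
E
```

```text
t 8.95 tcp [0.4512 0.3022 0.1978] rot [-179.34    0.26  -61.82] F [-0.2  0.4  0.1] M [-0.03  0.02 -0.  ] w 0.0873 j [ 55.   8. -17.   0. -64.  64.]
[-38.68630628  -8.03961458]
t 9.0 tcp [0.4513 0.3023 0.1978] rot [-179.34    0.25  -61.83] F [-0.7  0.1 -0. ] M [-0.07 -0.02 -0.05] w 0.0875 j [ 55.   8. -17.   0. -65.  64.]
```

View pics/w11.png

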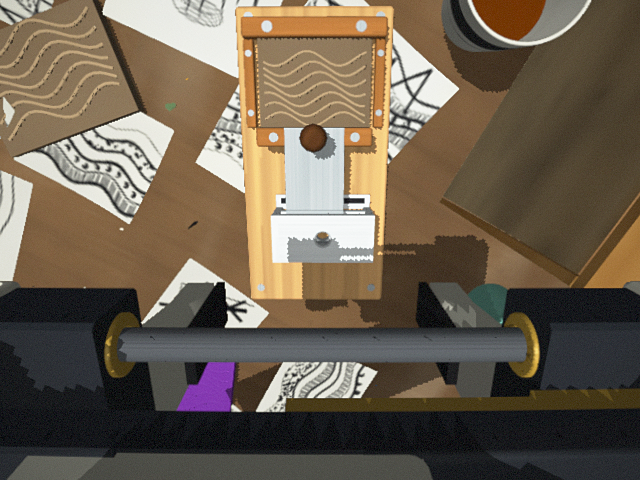

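View pics/w11z.png

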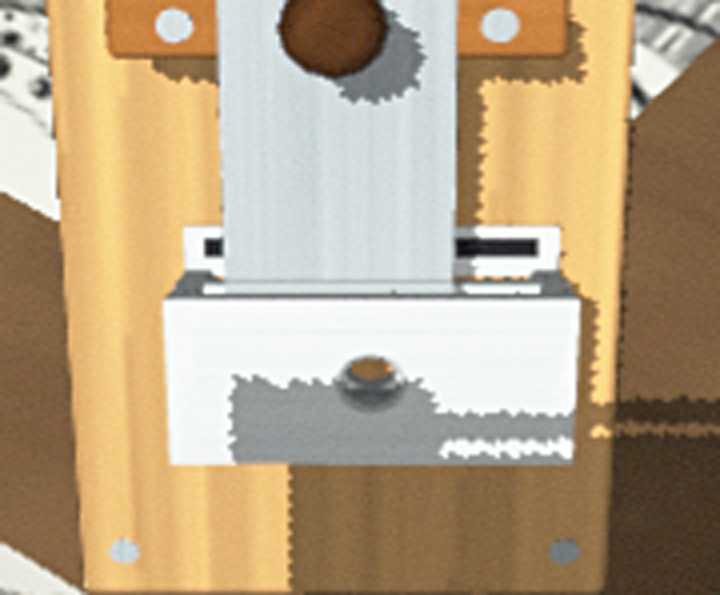

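Hole at about (322.6,239): I can see the pale board through it, so the tongue's slot lines up.

```bash
python3 - <<'E'
from h import *
import pickle; ci=pickle.load(open('ci11.pkl','rb'))
f=lambda x,y:(230+(x-1.5)/4,130+(y-1.3)/3.5)
p=at(ci,f(371,382),.054); print('hole',p,wj(p))
Q=np.array([at(ci,f(*q),.054) for q in [(163,298),(580,298),(573,464),(170,464)]])
for q in Q: print('fork',wj(q))
m=Q.mean(0); ay=(Q[0]+Q[3]-Q[1]-Q[2]); print('mean',m,wj(m),'yaw',np.degrees(np.arctan2(-ay[0],ay[1])))
print('knob',wj(at(ci,f(333,25),.083)))
im=cv2.imread('pics/t11.png'); cv2.imwrite('pics/t11z.png',cv2.resize(im[160:275,185:285],None,fx=5,fy=5,interpolation=cv2.INTER_CUBIC))
E
```

```text
hole [0.4328864  0.29258837 0.054     ] [-59.32715624  -7.8989049 ]
fork [-37.34772501  38.1564232 ]
fork [-37.0788215  -54.00470102]
fork [-81.5527872  -54.22613016]
fork [-81.87206181  38.12817619]
mean [0.43280799 0.29244713 0.054     ] [-59.46284888  -7.98655795] yaw 28.282640602800107
knob [30.20103838 -0.46186532]
```

View pics/t11z.png

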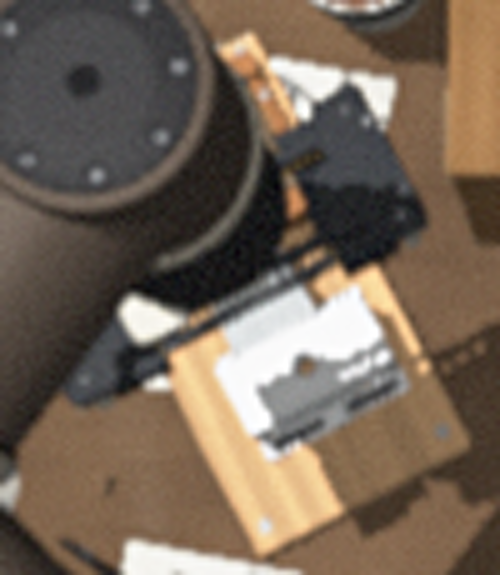

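```bash
python3 - <<'E'
from h import *
plan([.445,.26,.335],-65,4,1)
s=r.get_state(); 
E
```

```text
4 rows
[[-0.003, 0.001, 0.014, 8.4, 6.0, -34.5, 1.0], [-0.003, 0.001, 0.014, 8.5, 6.0, -34.5, 1.0], [-0.003, 0.001, 0.014, 8.7, 6.0, -34.5, 1.0], [-0.003, 0.001, 0.014, 8.8, 5.9, -34.4, 1.0]]
```

>>> step_arm --pt "-0.003 0.001 0.014 8.4 6 -34.5 1" --pt "-0.003 0.001 0.014 8.5 6 -34.5 1" --pt "-0.003 0.001 0.014 8.7 6 -34.5 1" --pt "-0.003 0.001 0.014 8.8 6 -34.5 1"

```text
time_s: 9.45
tcp_pos: [0.4445, 0.2589, 0.332]
eef_rot: [179.1, -0.3, -65.2]
contact_force: [0.8, 1.0, -0.0]
gripper_width: 0.0877
```

```bash
python3 - <<'E'
from h import *
st(); plan([.50,-.18,.30],-90,10,1)
E
```

```text
t 9.45 tcp [0.4445 0.2589 0.332 ] rot [179.12  -0.32 -65.15] F [ 0.8  1.  -0. ] M [ 0.11 -0.22 -0.07] w 0.0877 j [ 52.   2.  -6.  -0. -83.  63.]
10 rows
[[0.001, -0.001, 0.043, 42.1, 13.3, 3.6, 1.0], [0.001, -0.001, 0.043, 42.7, 11.5, 3.6, 1.0], [0.001, -0.001, 0.043, 43.1, 9.7, 3.5, 1.0], [0.001, -0.001, 0.043, 43.5, 7.8, 3.5, 1.0], [0.001, -0.001, 0.043, 43.8, 5.9, 3.4, 1.0], [0.001, -0.001, 0.043, 44.0, 4.0, 3.4, 1.0], [0.001, -0.001, 0.043, 44.2, 2.1, 3.4, 1.0], [0.001, -0.001, 0.043, 44.2, 0.2, 3.3, 1.0], [0.001, -0.001, 0.043, 44.2, -1.7, 3.3, 1.0], [0.001, -0.001, 0.043, 44.1, -3.7, 3.2, 1.0]]
```

>>> step_arm --pt "0.001 -0.001 0.043 42 13.3 0 1" --pt "0.001 -0.001 0.043 42.7 11.5 0 1" --pt "0.001 -0.001 0.043 43.1 9.7 0 1" --pt "0.001 -0.001 0.043 43.5 7.8 0 1" --pt "0.001 -0.001 0.043 43.8 5.9 0 1" --pt "0.001 -0.001 0.043 44 4 0 1" --pt "0.001 -0.001 0.043 44.2 2.1 0 1" --pt "0.001 -0.001 0.043 44.2 0 10 1" --pt "0.001 -0.001 0.043 44.2 -1.7 20 1" --pt "0.001 -0.001 0.043 44 -3.7 30 1"

```text
time_s: 10.45
tcp_pos: [0.5087, -0.1867, 0.2813]
eef_rot: [-179.5, 0.1, -90.4]
contact_force: [0.7, -0.2, -0.2]
gripper_width: 0.0874
```

```bash
python3 - <<'E'
from h import *
st(); plan([.50,-.18,.25],-90,2,1)
E
```

```text
t 10.45 tcp [ 0.5087 -0.1867  0.2813] rot [-1.7952e+02  1.3000e-01 -9.0390e+01] F [ 0.7 -0.2 -0.2] M [ 0.04 -0.16 -0.03] w 0.0874 j [  0.   5.  -9.  -0. -75.  89.]
2 rows
[[-0.004, 0.001, -0.003, -3.3, 4.5, 15.6, 1.0], [-0.004, 0.001, -0.003, -3.3, 4.4, 15.6, 1.0]]
```

>>> step_arm --pt "-0.004 0.001 -0.003 0 4 20 1" --pt "-0.004 0.001 -0.003 0 4 30 1" --pt "0 0 0 0 0 15 1" --pt "0 0 0 0 0 0 1"

```text
time_s: 10.85
tcp_pos: [0.4993, -0.1937, 0.2067]
eef_rot: [179.3, 0.0, -90.7]
contact_force: [-0.7, 1.0, 0.9]
gripper_width: 0.0876
```

```bash
python3 - <<'E'
from h import *
st(); ci=r.camera_info('wrist'); im=snap('wrist','w12.png'); st()
import pickle; pickle.dump(ci,open('ci12.pkl','wb'))
E
```

```text
t 10.85 tcp [ 0.4993 -0.1937  0.2067] rot [ 1.7935e+02  1.0000e-02 -9.0740e+01] F [-0.7  1.   0.9] M [-0.01 -0.08  0.  ] w 0.0876 j [ -0.   8. -16.  -0. -67.  89.]
t 10.9 tcp [ 0.4998 -0.1937  0.2076] rot [ 1.794e+02 -1.000e-02 -9.072e+01] F [ 0.6 -0.   0. ] M [-0.02  0.02 -0.01] w 0.0878 j [ -0.   8. -16.   0. -67.  89.]
```

View pics/w12.png

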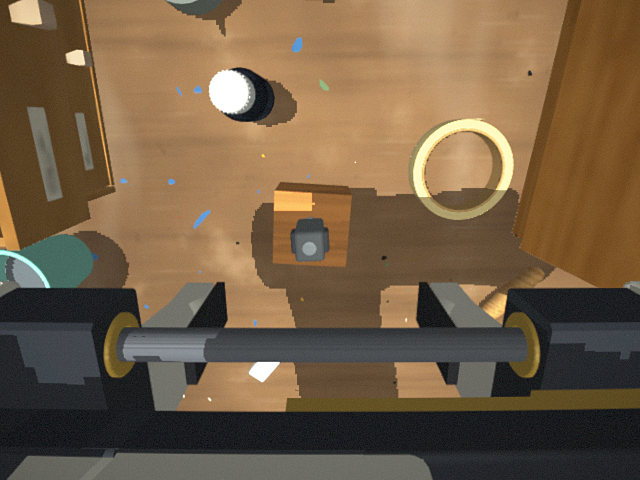

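```bash
python3 - <<'E'
import cv2
a=cv2.imread('pics/w12.png'); cv2.imwrite('pics/w12z.png',cv2.resize(a[175:280,260:365],None,fx=6,fy=5.6,interpolation=cv2.INTER_CUBIC))
E
```

```text
(no output)
```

View pics/w12z.png

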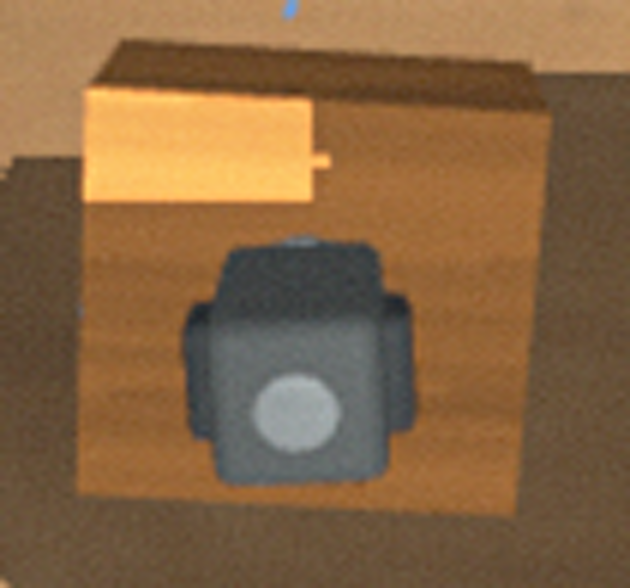

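```bash
python3 - <<'E'
from h import *
import pickle; ci=pickle.load(open('ci12.pkl','rb'))
f=lambda x,y:(260+(x-2.5)/6,175+(y-2.3)/5.6)
Q=np.array([at(ci,f(*q),.100) for q in [(213,318),(385,318),(387,475),(217,483)]]); print(Q.round(4),Q.mean(0))
print('disc',at(ci,f(297,412),.1), 'buttons',at(ci,f(198,303),.0885),at(ci,f(397,297),.0885))
S=np.array([at(ci,f(*q),.05) for q in [(83,88),(549,112),(515,515),(78,493)]]); print('stand',S.mean(0))
print(np.degrees(np.arctan2(*(Q[1]-Q[0])[:2])),np.degrees(np.arctan2(*(Q[2]-Q[3])[:2])))
st()
plan([.481,-.1845,.125],-90,4,.2)
E
```

```text
[[ 0.4934 -0.1727  0.1   ]
 [ 0.4931 -0.1954  0.1   ]
 [ 0.4693 -0.1955  0.1   ]
 [ 0.4684 -0.1724  0.1   ]] [ 0.48102685 -0.18400093  0.1       ]
disc [ 0.47913256 -0.18349264  0.1       ] buttons [ 0.49227596 -0.16984175  0.0885    ] [ 0.49285065 -0.19715826  0.0885    ]
stand [ 0.48008979 -0.18342651  0.05      ]
-179.28158111657547 177.63006748523665
t 10.9 tcp [ 0.4998 -0.1937  0.2076] rot [ 1.794e+02 -1.000e-02 -9.072e+01] F [ 0.6 -0.   0. ] M [-0.02  0.02 -0.01] w 0.0878 j [ -0.   8. -16.   0. -67.  89.]
4 rows
[[0.003, -0.0, -0.003, -2.3, 4.5, 20.7, 0.2], [0.003, -0.0, -0.003, -2.3, 4.5, 20.7, 0.2], [0.003, -0.0, -0.003, -2.3, 4.6, 20.7, 0.2], [0.003, -0.0, -0.003, -2.3, 4.6, 20.7, 0.2]]
```

>>> step_arm --pt "0.003 0 -0.003 -2.3 4.5 20 0.2" --pt "0.003 0 -0.003 -2.3 4.5 20 0.2" --pt "0.003 0 -0.003 -2.3 4.5 20 0.2" --pt "0.003 0 -0.003 -2.3 4.5 15 0.2" --pt "0 0 0 0 0 0 0.2"

```text
time_s: 11.4
tcp_pos: [0.4872, -0.1846, 0.136]
eef_rot: [-179.4, -0.1, -89.9]
contact_force: [0.4, 0.2, -0.2]
gripper_width: 0.0547
```

```bash
python3 - <<'E'
from h import *
st(); ci=r.camera_info('wrist'); im=snap('wrist','w13.png'); st()
plan([.481,-.184,.062],-90,6,.2)
E
```

```text
t 11.4 tcp [ 0.4872 -0.1846  0.136 ] rot [-1.7943e+02 -1.3000e-01 -8.9880e+01] F [ 0.4  0.2 -0.2] M [ 0.    0.04 -0.01] w 0.0547 j [  1.   9. -25.   0. -56.  89.]
t 11.45 tcp [ 0.4884 -0.1849  0.1372] rot [-1.7933e+02 -1.7000e-01 -8.9860e+01] F [-0.5 -0.4  1. ] M [ 0.01 -0.06 -0.02] w 0.0538 j [  1.   9. -24.   0. -56.  89.]
6 rows
[[-0.002, -0.0, 0.0, -0.2, 1.4, 12.5, 0.2], [-0.002, -0.0, 0.0, -0.2, 1.4, 12.5, 0.2], [-0.002, -0.0, 0.0, -0.2, 1.3, 12.5, 0.2], [-0.002, -0.0, 0.0, -0.2, 1.3, 12.5, 0.2], [-0.002, -0.0, 0.0, -0.2, 1.3, 12.5, 0.2], [-0.002, -0.0, 0.0, -0.2, 1.3, 12.5, 0.2]]
```

View pics/w13.png

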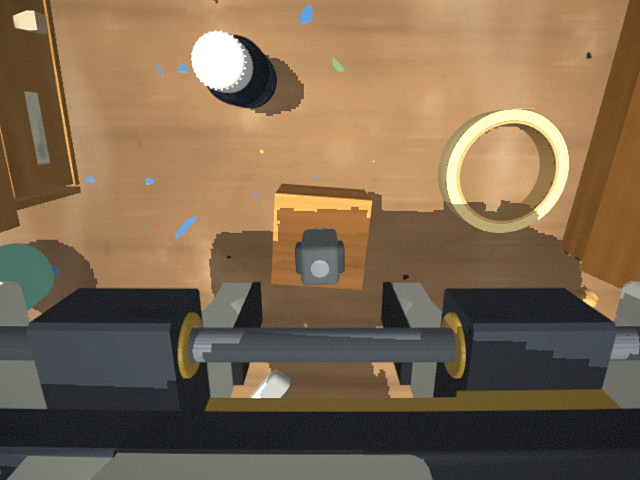

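>>> step_arm --pt "-0.003 0 0 -0.2 4 4 0.2" --pt "-0.003 0 0 -0.2 3 12 0.2" --pt "-0.002 0 0 0 1 12 0.2" --pt "-0.002 0 0 0 0 10 0.2" --pt "0 0 0 0 0 0 0.2"

```text
time_s: 11.95
tcp_pos: [0.4836, -0.1849, 0.0997]
eef_rot: [-179.6, -0.2, -89.8]
contact_force: [0.1, -0.3, -0.3]
gripper_width: 0.0526
```

```bash
python3 - <<'E'
from h import *
s=st(); plan([.4808,-.184,.062],-90,3,.2); ci=r.camera_info('wrist')
im=snap('wrist','w14.png'); cv2.imwrite('pics/w14z.png',cv2.resize(im[180:390,230:410,::-1],None,fx=3,fy=2.8,interpolation=cv2.INTER_CUBIC))
E
```

```text
t 11.95 tcp [ 0.4836 -0.1849  0.0997] rot [-179.62   -0.21  -89.82] F [ 0.1 -0.3 -0.3] M [0.01 0.09 0.03] w 0.0526 j [  1.  11. -27.   0. -51.  89.]
3 rows
[[-0.002, -0.001, 0.001, -0.4, 1.0, 12.6, 0.2], [-0.002, -0.001, 0.001, -0.3, 1.0, 12.6, 0.2], [-0.002, -0.001, 0.001, -0.3, 1.0, 12.6, 0.2]]
```

View pics/w14z.png

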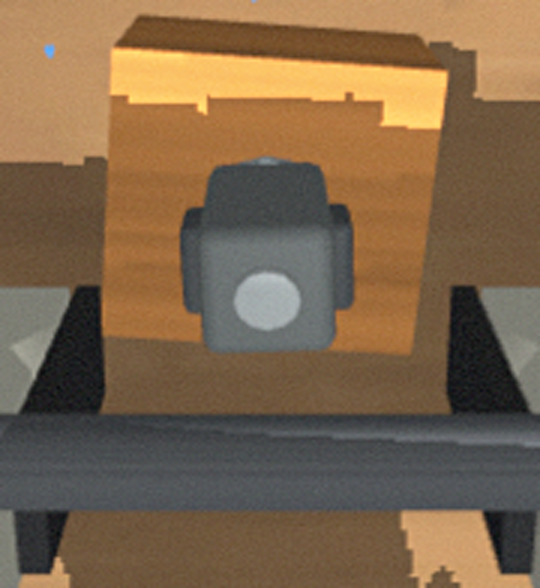

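>>> step_arm --pt "-0.002 -0.001 0.001 -0.4 2.2 8 0.2" --pt "-0.002 -0.001 0.001 -0.3 0.7 12 0.2" --pt "-0.002 -0.001 0.001 -0.3 0 9 0.2" --pt "0 0 0 0 0 4 0.2" --pt "0 0 0 0 0 2 0.2"

```text
time_s: 12.5
tcp_pos: [0.4814, -0.1842, 0.0625]
eef_rot: [-179.9, -0.0, -90.0]
contact_force: [-0.9, -0.4, -0.3]
gripper_width: 0.0525
```

```bash
python3 - <<'E'
from h import *
s=st(); plan([.4808,-.184,.062],-90,3,.2)
E
```

```text
t 12.5 tcp [ 0.4814 -0.1842  0.0625] rot [-1.7993e+02 -5.0000e-02 -9.0000e+01] F [-0.9 -0.4 -0.3] M [-0.04  0.    0.06] w 0.0525 j [  1.  14. -30.   0. -47.  89.]
3 rows
[[-0.0, -0.0, -0.0, -0.1, 0.2, 0.2, 0.2], [-0.0, -0.0, -0.0, -0.1, 0.2, 0.2, 0.2], [-0.0, -0.0, -0.0, -0.1, 0.2, 0.2, 0.2]]
```

Good position. Squeezing with 30 N.

>>> step_arm --pt "0 0 0 0 0 0 -1" --pt "0 0 0 0 0 0 -1" --pt "0 0 0 0 0 0 -1" --pt "0 0 0 0 0 0 -1" --pt "0 0 0 0 0 0 -1" --pt "0 0 0 0 0 0 -1" --pt "0 0 0 0 0 0 -1" --squeeze 30

```text
time_s: 13.2
tcp_pos: [0.4814, -0.1841, 0.0627]
eef_rot: [-179.9, -0.0, -90.0]
contact_force: [-0.3, 0.5, -1.4]
gripper_width: 0.0238
```

```bash
python3 - <<'E'
from h import *
s=st(); 
E
```

```text
t 13.2 tcp [ 0.4814 -0.1841  0.0627] rot [-1.7992e+02 -4.0000e-02 -9.0000e+01] F [-0.3  0.5 -1.4] M [-0.03 -0.02  0.02] w 0.0238 j [  1.  14. -30.   0. -47.  89.]
```

>>> step_arm --pt "0 0 0 0 0 -5 -1" --pt "0 0 0 0 0 -8 -1" --pt "0 0 0 0 0 -12 -1" --pt "0 0 0 0 0 -20 -1" --pt "0 0 0 0 0 -20 -1" --pt "0 0 0 0 0 -20 -1"

```text
time_s: 13.8
tcp_pos: [0.479, -0.1839, 0.1504]
eef_rot: [179.8, -0.0, -90.0]
contact_force: [-0.2, 0.4, -1.4]
gripper_width: 0.0241
```

```bash
python3 - <<'E'
from h import *
s=st(); im=snap('wrist','w15.png'); snap('scene','s15.png')
plan([.445,-.12,.33],-85,5,-1)
E
```

```text
t 13.8 tcp [ 0.479  -0.1839  0.1504] rot [ 1.7975e+02 -2.0000e-02 -9.0030e+01] F [-0.2  0.4 -1.4] M [-0.03 -0.08 -0.03] w 0.0241 j [  1.   8. -24.   0. -59.  89.]
5 rows
[[-0.0, -0.0, -0.017, -12.8, 7.2, -35.5, -1.0], [-0.0, -0.0, -0.017, -13.0, 7.0, -35.5, -1.0], [-0.0, -0.0, -0.017, -13.1, 6.8, -35.5, -1.0], [-0.0, -0.0, -0.017, -13.2, 6.6, -35.5, -1.0], [-0.0, -0.0, -0.017, -13.3, 6.3, -35.5, -1.0]]
```

View pics/w15.png

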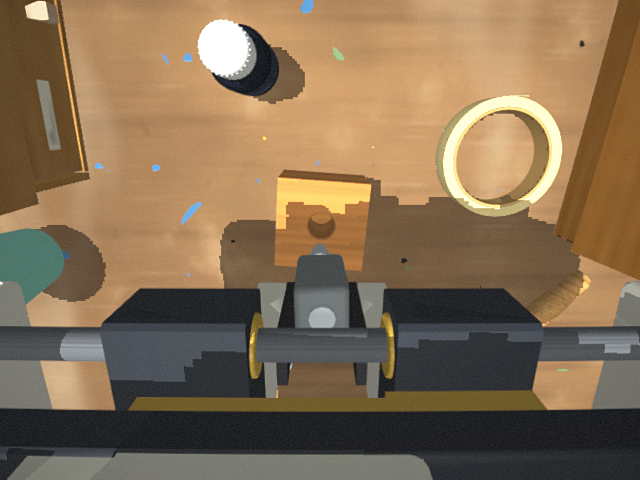

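View pics/s15.png

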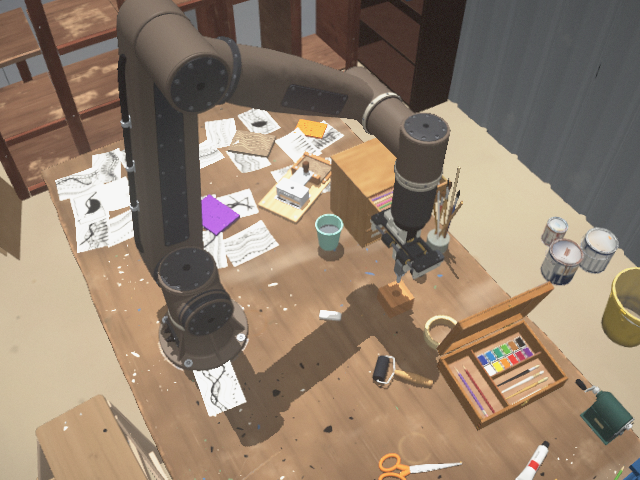

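The pin came out, and the empty bore is at (321,224). Carrying it round at height.

>>> step_arm --pt "0 0 -0.017 -12.8 7.2 -35.5 -1" --pt "0 0 -0.017 -13 7 -35.5 -1" --pt "0 0 -0.017 -13 6.8 -35.5 -1" --pt "0 0 -0.017 -13 6.6 -35.5 -1" --pt "0 0 -0.017 -13 6.3 -35.5 -1"

```text
time_s: 14.4
tcp_pos: [0.4399, -0.1191, 0.3301]
eef_rot: [179.4, 0.1, -85.2]
contact_force: [0.9, -0.7, -2.5]
gripper_width: 0.0243
```

```bash
python3 - <<'E'
from h import *
s=st(); plan([.425,.27,.335],-62,10,-1)
E
```

```text
t 14.4 tcp [ 0.4399 -0.1191  0.3301] rot [ 1.7938e+02  1.0000e-01 -8.5180e+01] F [ 0.9 -0.7 -2.5] M [-0.04 -0.35  0.04] w 0.0243 j [ 10.  -4. -12.  -0. -82.  85.]
10 rows
[[0.001, 0.0, -0.04, -38.9, -1.8, -0.4, -1.0], [0.001, 0.0, -0.04, -38.8, -3.3, -0.4, -1.0], [0.001, 0.0, -0.04, -38.6, -4.9, -0.5, -1.0], [0.001, 0.0, -0.04, -38.4, -6.5, -0.5, -1.0], [0.001, 0.0, -0.04, -38.1, -8.0, -0.5, -1.0], [0.001, 0.0, -0.04, -37.7, -9.6, -0.5, -1.0], [0.001, 0.0, -0.04, -37.3, -11.1, -0.5, -1.0], [0.001, 0.0, -0.04, -36.8, -12.6, -0.5, -1.0], [0.001, 0.0, -0.04, -36.3, -14.1, -0.5, -1.0], [0.001, 0.0, -0.04, -35.7, -15.5, -0.5, -1.0]]
```

>>> step_arm --pt "0.001 0 -0.04 -25 -1.2 -0.5 -1" --pt "0.001 0 -0.04 -38 -3.3 -0.5 -1" --pt "0.001 0 -0.04 -38 -4.9 -0.5 -1" --pt "0.001 0 -0.04 -38 -6.5 -0.5 -1" --pt "0.001 0 -0.04 -38 -8 -0.5 -1" --pt "0.001 0 -0.04 -37 -9.6 -0.5 -1" --pt "0.001 0 -0.04 -37 -11 -0.5 -1" --pt "0.001 0 -0.04 -36 -12.6 -0.5 -1" --pt "0.001 0 -0.04 -36 -14 -0.5 -1" --pt "0.001 0 -0.04 -30 -13 -0.5 -1"

```text
time_s: 15.4
tcp_pos: [0.4215, 0.2569, 0.342]
eef_rot: [-179.4, 0.2, -61.6]
contact_force: [0.9, -0.4, -2.9]
gripper_width: 0.0242
```

```bash
python3 - <<'E'
from h import *
s=st(); plan([.4329,.2926,.20],-62,5,-1)
E
```

```text
t 15.4 tcp [0.4215 0.2569 0.342 ] rot [-1.7935e+02  1.5000e-01 -6.1560e+01] F [ 0.9 -0.4 -2.9] M [-0.12 -0.09 -0.03] w 0.0242 j [ 54.  -1.  -8.   0. -82.  64.]
5 rows
[[-0.002, 0.001, 0.002, -5.1, -5.1, 28.5, -1.0], [-0.002, 0.001, 0.002, -5.1, -5.1, 28.5, -1.0], [-0.002, 0.001, 0.002, -5.2, -5.2, 28.4, -1.0], [-0.002, 0.001, 0.002, -5.2, -5.3, 28.4, -1.0], [-0.002, 0.001, 0.002, -5.2, -5.3, 28.4, -1.0]]
```

>>> step_arm --pt "-0.003 0.001 0.002 -5 -5 28 -1" --pt "-0.003 0.001 0.002 -5 -5 28 -1" --pt "-0.002 0.001 0.002 -5 -5 28 -1" --pt "-0.002 0.001 0.002 -5 -5 28 -1" --pt "-0.002 0.001 0.002 -5 -5 25 -1" --pt "0 0 0 0 0 15 -1" --pt "0 0 0 0 0 10 -1" --pt "0 0 0 0 0 0 -1"

```text
time_s: 16.2
tcp_pos: [0.4295, 0.2963, 0.1712]
eef_rot: [179.7, -0.1, -61.8]
contact_force: [0.1, 0.4, -2.0]
gripper_width: 0.0237
```

```bash
python3 - <<'E'
from h import *
s=st(); plan([.4329,.2926,.14],-62,4,-1)
ci=r.camera_info('wrist'); im=snap('wrist','w16.png'); snap('scene','s16.png')
E
```

```text
t 16.2 tcp [0.4295 0.2963 0.1712] rot [ 1.7971e+02 -1.4000e-01 -6.1760e+01] F [ 0.1  0.4 -2. ] M [ 0.   -0.    0.04] w 0.0237 j [ 56.   8. -21.  -0. -62.  62.]
4 rows
[[0.001, -0.001, 0.001, 1.2, -0.4, 7.8, -1.0], [0.001, -0.001, 0.001, 1.2, -0.3, 7.8, -1.0], [0.001, -0.001, 0.001, 1.2, -0.3, 7.8, -1.0], [0.001, -0.001, 0.001, 1.2, -0.3, 7.8, -1.0]]
```

View pics/w16.png

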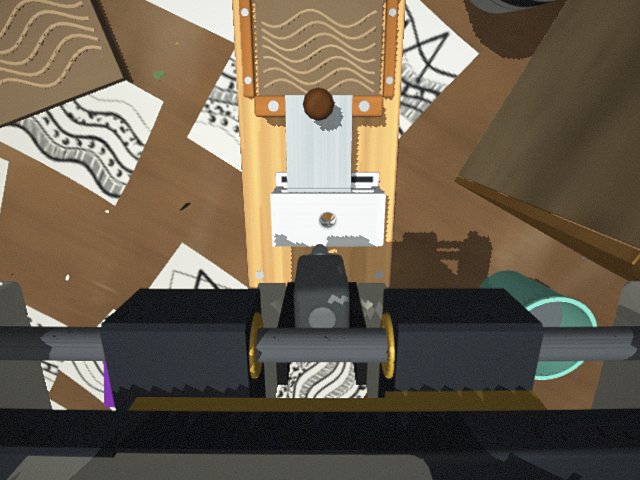

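```bash
python3 - <<'E'
from h import *
ci=r.camera_info('wrist'); s=st(); im=cv2.imread('pics/w16.png')
cv2.imwrite('pics/w16z.png',cv2.resize(im[185:335,260:400],None,fx=5,fy=4,interpolation=cv2.INTER_CUBIC))
p=at(ci,(328,219),.054); print('hole',p,wj(p))
print('tip pred px',proj(ci,s['tcp_pos']-[0,0,.0537]),'grip',proj(ci,s['tcp_pos']+[0,0,.019]),'top',proj(ci,s['tcp_pos']+[0,0,.0373]))
E
```

```text
t 16.3 tcp [0.4304 0.2971 0.1731] rot [ 1.7987e+02 -1.0000e-01 -6.1750e+01] F [ 0.7 -0.6 -1.3] M [-0.03 -0.07 -0.05] w 0.024 j [ 56.   8. -21.   0. -62.  62.]
hole [0.43450195 0.29343537 0.054     ] [-57.50309121  -7.91268847]
tip pred px [321.99841028 246.25395527] grip [322.55053641 294.50851063] top [322.76377922 313.15601922]
```

View pics/w16z.png

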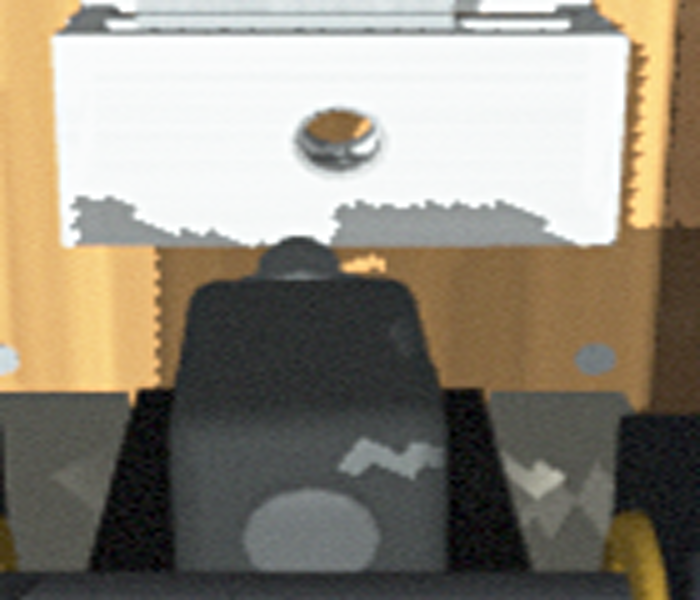

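>>> step_arm --pt "0.001 -0.001 0.001 2.5 -0.3 8 -1" --pt "0.001 -0.001 0.001 2.5 -0.3 10 -1" --pt "0 0 0.001 0 0 10 -1" --pt "0 0 0 0 0 8 -1" --pt "0 0 0 0 0 3 -1" --pt "0 0 0 0 0 0 -1"

```text
time_s: 16.9
tcp_pos: [0.4347, 0.2933, 0.1334]
eef_rot: [-179.7, 0.1, -62.0]
contact_force: [-0.9, 0.2, -2.3]
gripper_width: 0.0236
```

```bash
python3 - <<'E'
from h import *
s=st(); im=snap('wrist','w17.png'); ci=r.camera_info('wrist');s=st()
im=snap('wrist','w17.png'); ci=r.camera_info('wrist');s=st()
print(wj(s['tcp_pos']))
print('tip pred px',proj(ci,s['tcp_pos']-[0,0,.0537]),'hole pred',proj(ci,[.4329,.2926,.054]))
import pickle; pickle.dump((ci,s['tcp_pos']),open('ci17.pkl','wb'))
cv2.imwrite('pics/w17z.png',cv2.resize(im[170:320,260:400,::-1],None,fx=5,fy=4,interpolation=cv2.INTER_CUBIC))
E
```

```text
t 16.9 tcp [0.4347 0.2933 0.1334] rot [-1.7974e+02  1.4000e-01 -6.1960e+01] F [-0.9  0.2 -2.3] M [-0.08 -0.02 -0.01] w 0.0236 j [ 55.  10. -24.  -0. -56.  63.]
t 16.95 tcp [0.4347 0.2934 0.1336] rot [-1.7972e+02  1.5000e-01 -6.1960e+01] F [-0.4  0.3 -1.9] M [-0.09 -0.02  0.03] w 0.024 j [ 55.   9. -24.  -0. -56.  63.]
t 17.0 tcp [0.4349 0.2936 0.134 ] rot [-1.7969e+02  1.6000e-01 -6.1950e+01] F [-0.  -0.4 -1.3] M [-0.11 -0.07  0.03] w 0.0238 j [ 55.   9. -24.  -0. -56.  63.]
[-57.0899194  -7.896497 ]
tip pred px [322.29391519 246.85233438] hole pred [322.29518366 238.57593826]
```

View pics/w17z.png

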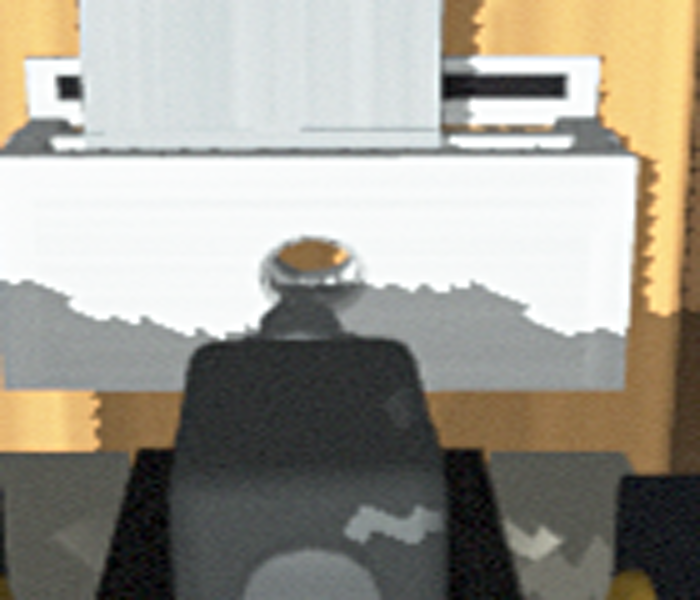

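>>> step_arm --pt "-0.002 0 0 1.3 2 6 -1" --pt "-0.002 0 0 0 0 6 -1" --pt "0 0 0 0 0 3 -1" --pt "0 0 0 0 0 0 -1"

```text
time_s: 17.4
tcp_pos: [0.4339, 0.292, 0.1184]
eef_rot: [-179.9, 0.2, -61.9]
contact_force: [0.2, -0.4, -1.6]
gripper_width: 0.0237
```

```bash
python3 - <<'E'
from h import *
im=snap('wrist','w18.png'); ci=r.camera_info('wrist');s=st()
print(wj(s['tcp_pos']))
print('tip pred px',proj(ci,s['tcp_pos']-[0,0,.0537]),'hole pred',proj(ci,[.4329,.2926,.054]))
cv2.imwrite('pics/w18z.png',cv2.resize(im[170:320,260:400,::-1],None,fx=5,fy=4,interpolation=cv2.INTER_CUBIC))
im=snap('scene','s18.png');cv2.imwrite('pics/s18z.png',cv2.resize(im[100:220,240:350,::-1],None,fx=6,fy=5,interpolation=cv2.INTER_CUBIC))
E
```

```text
t 17.45 tcp [0.434  0.2921 0.1186] rot [-179.85    0.2   -61.93] F [-0.8 -0.5 -1.6] M [-0.08 -0.07 -0.01] w 0.0236 j [ 55.  10. -25.  -0. -54.  63.]
[-58.56814266  -8.88290021]
tip pred px [322.33486729 246.62606178] hole pred [320.9005585  242.70159736]
```

View pics/w18z.png

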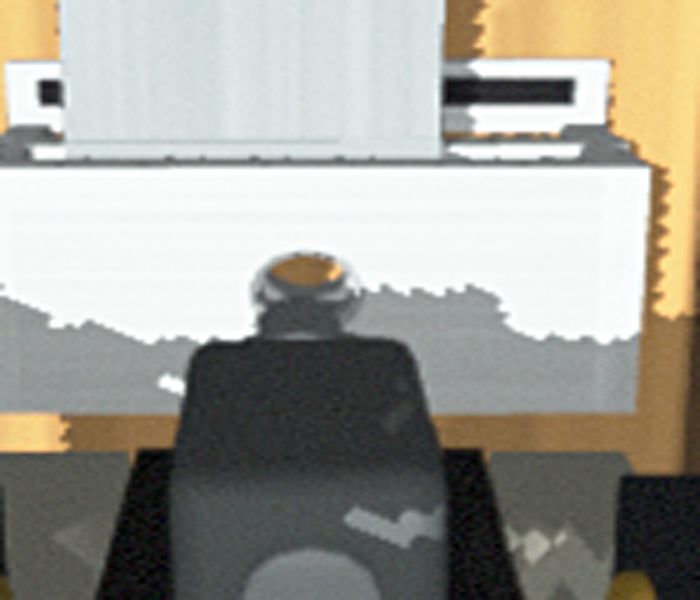

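View pics/s18z.png

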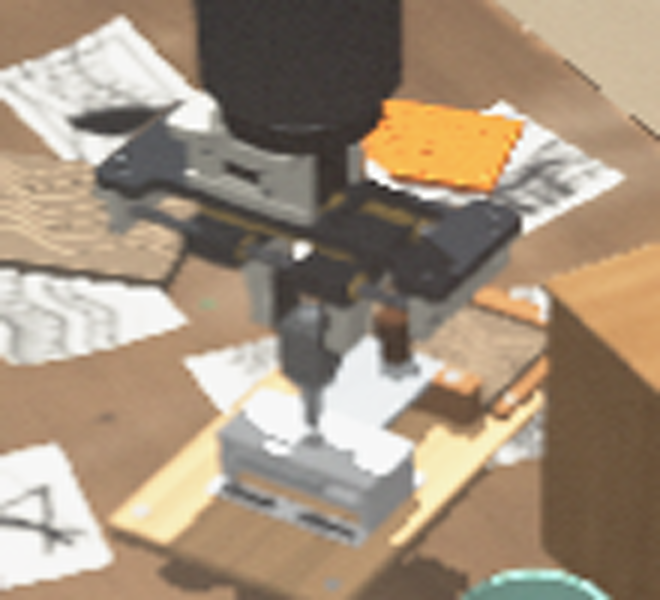

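>>> step_arm --pt "0 0 0 0.2 0.2 4 -1" --pt "0 0 0 0 0 4 -1" --pt "0 0 0 0 0 3 -1"

```text
time_s: 17.8
tcp_pos: [0.4345, 0.2925, 0.1078]
eef_rot: [-179.7, 0.2, -61.9]
contact_force: [0.3, 0.2, -1.9]
gripper_width: 0.0238
```

>>> step_arm --pt "0 0 0 0 0 2 -1" --pt "0 0 0 0 0 2 -1"

```text
time_s: 18.0
tcp_pos: [0.4344, 0.2924, 0.1032]
eef_rot: [-179.8, 0.2, -61.9]
contact_force: [0.2, 0.3, -1.9]
gripper_width: 0.0239
```

```bash
python3 - <<'E'
from h import *
s=st();print(wj(s['tcp_pos']))
E
```

```text
t 18.0 tcp [0.4344 0.2924 0.1032] rot [-179.76    0.23  -61.92] F [ 0.2  0.3 -1.9] M [-0.09 -0.08 -0.04] w 0.0239 j [ 55.  11. -26.  -0. -52.  63.]
[-58.06098081  -8.79514324]
```

>>> step_arm --pt "0 0 0 0.2 0.7 2 -1" --pt "0 0 0 0 0.2 2 -1"

```text
time_s: 18.2
tcp_pos: [0.4337, 0.2918, 0.0988]
eef_rot: [-179.8, 0.2, -61.9]
contact_force: [-0.3, -0.0, -2.1]
gripper_width: 0.0236
```

>>> step_arm --pt "0 0 0 0 0 2 -1" --pt "0 0 0 0 0 2 -1"

```text
time_s: 18.4
tcp_pos: [0.4337, 0.2918, 0.0946]
eef_rot: [-179.8, 0.2, -61.9]
contact_force: [1.2, -1.1, -2.5]
gripper_width: 0.0239
```

```bash
python3 - <<'E'
from h import *
s=st();print(wj(s['tcp_pos']))
E
```

```text
t 18.4 tcp [0.4337 0.2918 0.0946] rot [-179.76    0.23  -61.92] F [ 1.2 -1.1 -2.5] M [-0.09  0.01 -0.  ] w 0.0239 j [ 55.  12. -27.  -0. -51.  63.]
[-58.94797201  -8.97594089]
```

>>> step_arm --pt "0 0 0 0.4 0 2 -1" --pt "0 0 0 0 0 2 -1"

```text
time_s: 18.6
tcp_pos: [0.434, 0.2915, 0.0902]
eef_rot: [-179.8, 0.2, -61.9]
contact_force: [-0.4, -1.4, -2.6]
gripper_width: 0.0238
```

>>> step_arm --pt "0 0 0 0 0 2 -1" --pt "0 0 0 0 0 2 -1"

```text
time_s: 18.8
tcp_pos: [0.434, 0.2915, 0.0859]
eef_rot: [-179.7, 0.2, -61.9]
contact_force: [0.6, -0.3, -1.4]
gripper_width: 0.024
```

```bash
python3 - <<'E'
from h import *
s=st();print(wj(s['tcp_pos']))
E
```

```text
t 18.8 tcp [0.434  0.2915 0.0859] rot [-179.75    0.23  -61.92] F [ 0.6 -0.3 -1.4] M [-0.11 -0.01  0.05] w 0.024 j [ 55.  12. -28.  -0. -50.  63.]
[-58.85591691  -9.33822282]
```

>>> step_arm --pt "0 0 0 0 0 2 -1" --pt "0 0 0 0 0 2 -1" --pt "0 0 0 0 0 2 -1"

```text
time_s: 19.1
tcp_pos: [0.434, 0.2916, 0.0793]
eef_rot: [-179.7, 0.2, -61.9]
contact_force: [1.0, 0.3, -3.1]
gripper_width: 0.0239
```

>>> step_arm --pt "0 0 0 0 0 2 -1" --pt "0 0 0 0 0 2 -1"

```text
time_s: 19.3
tcp_pos: [0.434, 0.2916, 0.075]
eef_rot: [-179.8, 0.2, -61.9]
contact_force: [0.3, -0.1, -1.4]
gripper_width: 0.0242
```

```bash
python3 - <<'E'
from h import *
s=st();print(wj(s['tcp_pos']))
E
```

```text
t 19.3 tcp [0.434  0.2916 0.075 ] rot [-179.75    0.23  -61.92] F [ 0.3 -0.1 -1.4] M [-0.03 -0.02  0.01] w 0.0242 j [ 55.  13. -28.  -0. -48.  63.]
[-58.80539005  -9.29430136]
```

>>> step_arm --pt "0 0 0 0 0 2 -1" --pt "0 0 0 0 0 2 -1" --pt "0 0 0 0 0 1.5 -1"

```text
time_s: 19.6
tcp_pos: [0.434, 0.2917, 0.0689]
eef_rot: [-179.8, 0.2, -61.9]
contact_force: [-1.2, 0.4, -1.7]
gripper_width: 0.0243
```

>>> step_arm --pt "0 0 0 0 0 1 -1" --pt "0 0 0 0 0 1 -1"

```text
time_s: 19.8
tcp_pos: [0.434, 0.2916, 0.0666]
eef_rot: [-179.8, 0.2, -61.9]
contact_force: [-1.0, 0.7, 1.7]
gripper_width: 0.0242
```

>>> step_arm --pt "0 0 0 0 0 1 -1" --pt "0 0 0 0 0 1 -1"

```text
time_s: 20.0
tcp_pos: [0.4347, 0.2919, 0.0665]
eef_rot: [-179.7, 0.2, -61.9]
contact_force: [-5.7, -2.4, 10.9]
gripper_width: 0.0237
```

```bash
python3 - <<'E'
from h import *
s=st();print(wj(s['tcp_pos']))
im=snap('scene','s19.png');cv2.imwrite('pics/s19z.png',cv2.resize(im[140:220,260:330,::-1],None,fx=8,fy=7,interpolation=cv2.INTER_CUBIC))
E
```

```text
t 20.0 tcp [0.4347 0.2919 0.0665] rot [-179.68    0.19  -61.85] F [-5.7 -2.4 10.9] M [-1.02  1.97 -0.01] w 0.0237 j [ 55.  14. -29.  -0. -47.  63.]
[-58.06874909  -9.34200605]
```

View pics/s19z.png

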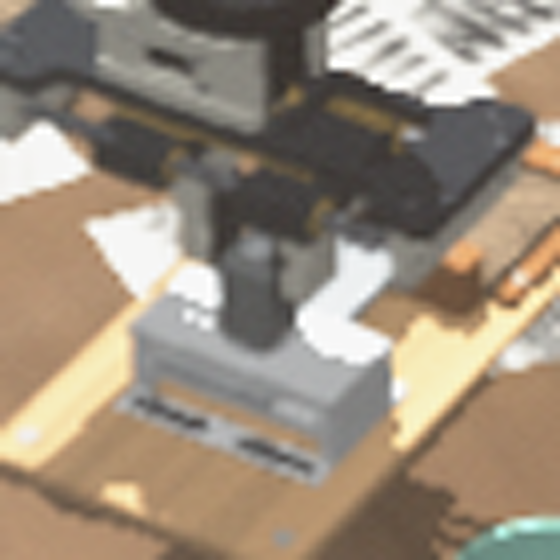

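The collar is on the fork: z 0.0665 against 0.0667 predicted, with force rising. I'll ease the side load and release.

>>> step_arm --pt "0 0 0 0 0.6 0.3 -1" --pt "0 0 0 0 0 0.3 -1"

```text
time_s: 20.25
tcp_pos: [0.4341, 0.2917, 0.0666]
eef_rot: [-179.6, 0.2, -61.8]
contact_force: [-0.8, 0.5, -0.2]
gripper_width: 0.0239
```

>>> step_arm --pt "0 0 0 0 0 0 0.3" --pt "0 0 0 0 0 0 0.3" --pt "0 0 0 0 0 0 0.3" --pt "0 0 0 0 0 0 0.3" --pt "0 0 0 0 0 0 0.3"

```text
time_s: 20.75
tcp_pos: [0.4347, 0.2923, 0.0667]
eef_rot: [-179.6, 0.2, -61.8]
contact_force: [-0.0, -0.4, 0.9]
gripper_width: 0.0553
```

```bash
python3 - <<'E'
from h import *
s=st();print(wj(s['tcp_pos'])); im=snap('wrist','w20.png')
cv2.imwrite('pics/w20z.png',cv2.resize(im[190:400,230:410,::-1],None,fx=4,fy=2.8,interpolation=cv2.INTER_CUBIC))
E
```

```text
t 20.75 tcp [0.4347 0.2923 0.0667] rot [-179.57    0.22  -61.83] F [-0.  -0.4  0.9] M [-0.13  0.02  0.01] w 0.0553 j [ 55.  14. -29.  -0. -47.  63.]
[-57.85736268  -9.05541833]
```

View pics/w20z.png

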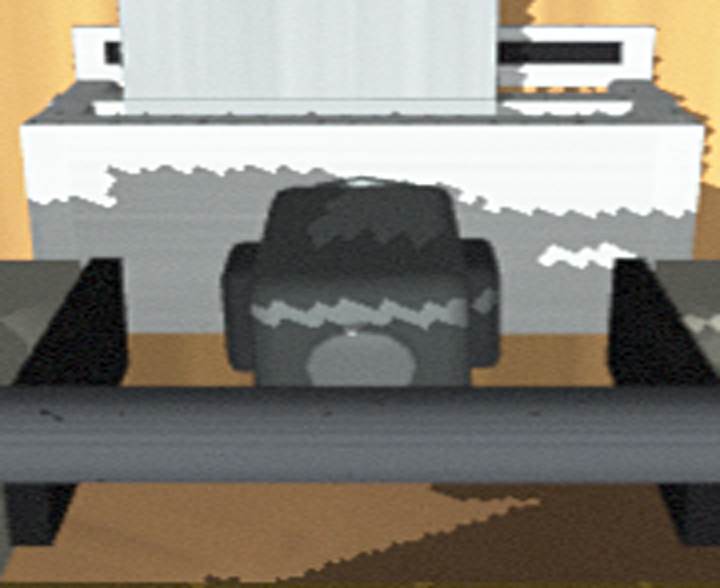

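Both buttons have sprung out, and the fingers are clear of the head. Retreating straight up.

>>> step_arm --pt "0 0 0 -0.5 0 -8 0.3" --pt "0 0 0 0 0 -20 0.3" --pt "0 0 0 0 0 -35 0.3" --pt "0 0 0 0 0 -45 0.3" --pt "0 0 0 0 25 -30 0.3" --pt "0 0 0 0 0 0 0.3"

```text
time_s: 21.4
tcp_pos: [0.4113, 0.279, 0.2117]
eef_rot: [-179.7, 0.1, -61.9]
contact_force: [-0.2, 0.9, 1.2]
gripper_width: 0.0568
```

```bash
python3 - <<'E'
from h import *
s=st();print(wj(s['tcp_pos'])); im=snap('wrist','w21.png');ci=r.camera_info('wrist')
im2=snap('scene','s21.png'); t=snap('top','t21.png')
a=cv2.resize(im2[135:225,245:345,::-1],(700,590),interpolation=cv2.INTER_CUBIC);cv2.imwrite('pics/s21z.png',a)
E
```

```text
t 21.4 tcp [0.4113 0.279  0.2117] rot [-1.7968e+02  1.2000e-01 -6.1860e+01] F [-0.2  0.9  1.2] M [ 0.01 -0.09 -0.05] w 0.0568 j [ 57.   3. -21.   0. -66.  61.]
[-84.75216531  -9.73737134]
```

View pics/w21.png

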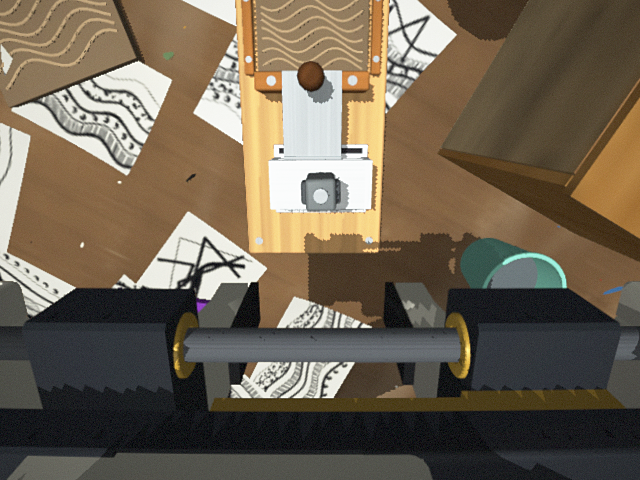

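View pics/s21z.png

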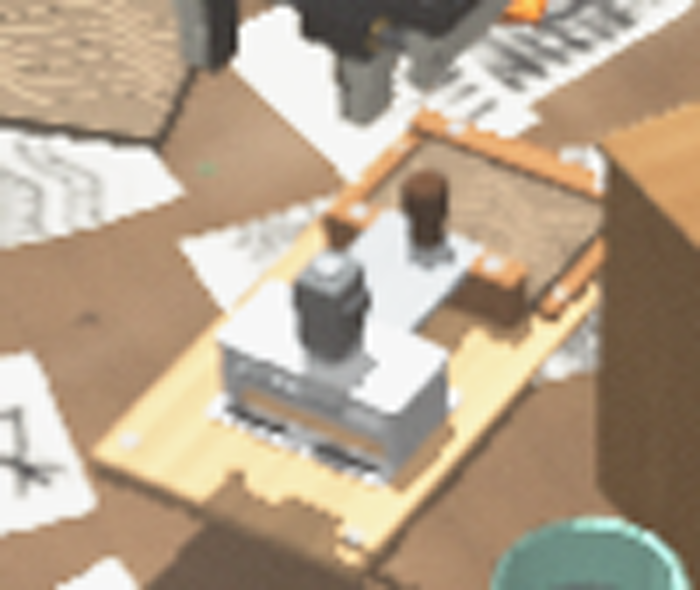

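View pics/t21.png

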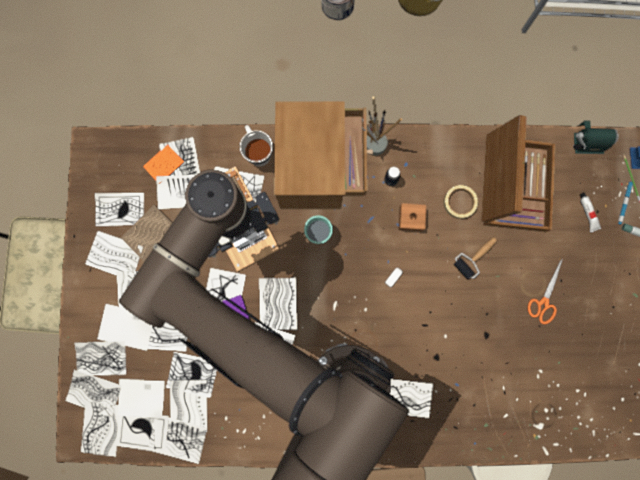

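The wrist view shows the pin upright on the fork at (320,192) with its collar down, the fence against the block, and the cup, bottle and roller unmoved. Handing in.

```bash
python3 - <<'E'
from h import *
ci=r.camera_info('wrist'); print('pin head',wj(at(ci,(320,196),.104)),'knob',wj(at(ci,(311,76),.083))); st(); print(r.close_job())
E
```

```text
pin head [-60.97823022  -8.49029435] knob [26.40967489 -1.66184074]
t 21.55 tcp [0.411  0.2786 0.2068] rot [ 1.7997e+02 -1.0000e-02 -6.1870e+01] F [-0.3 -0.3 -0.6] M [-0.1  -0.08 -0.01] w 0.0566 j [ 57.   3. -21.  -0. -66.  61.]
the job is handed in; nothing more can be done
None
```

The lino block is clamped and the pin is through the fork with both buttons out. I handed the job in at about 21.6 s; it reports no verdict.

**Fence:** I pinched the knob with 12 N and slid the fence until it stalled at about 10 N with the block against the end stop. I could then see the board through the fork hole, so the tongue's slot lined up.

**Pin:** I lifted it out of its stand with 30 N on the buttons (jaws at 24 mm, buttons flush) and carried it round the front of the chest at height. The real hole was about 8 mm to the −y side. The pin went down with at most about 3 N, apart from about 12 N of contact force when the collar seated on the fork. It seated at tool height 66.5 mm, against 66.7 mm predicted. I then opened the fingers and backed off straight up.

**Last checks:**
- Both buttons are visibly out and the pin stands upright on the fork. The cup, ink bottle and roller looked unmoved, and the robot was touching nothing.
- I did not tug the pin, so the lock is judged from the buttons and the seating height only.
- **Last knob reading disagrees:** it put the knob at jig x of about 26 mm; the view after clamping gave 30 mm, and home is 29 mm. The arm was still settling, so I blame the pose error in that reading and did not repeat it. The pin passing freely through the slot also means the fence was home.
- **First push failed:** pushing the knob with closed fingers did not move the fence. The readings put the fingers past the knob with no contact force, which I could not explain, so I switched to pinching. The fence had not moved and nothing else looked disturbed.

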